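# Tighten the rotor cover nut and hang up the box key

### The arm

A 6-joint arm with a two-finger parallel gripper is mounted at the origin on the work surface. World frame = base frame: x ahead of the robot, y to its left, z up, the work surface at z = 0. Lengths are in m, angles in degrees, forces in N, time in s.
With the tool pointing down it reaches from about 0.4 to 0.825 m from the base axis. Payload 7 kg.
Tool frame: the origin (TCP) lies midway between the tips of the shut fingers; the grasp point (between the pads) lies 19 mm behind it; z points along the fingers, y is the direction in which the jaws open and shut (so a half turn about z gives the same grasp; the last joint's range is limited). The gripper opens to 88 mm and grips with 3 to 60 N. Pads are 19 mm wide; open, the fingers measure 130 mm over their backs; the gripper's body (78 mm by 193 mm) begins 47 mm behind the grasp point.
Start: joints at [-54.196, 20.546, 0.682, 0, -70.136, -16.507], TCP at [0.223, -0.637, 0.227] pointing down, gripper open.
Joint ranges: [-176.03, 176.03], [-82.01, 121.73], [-58.28, 71.71], [-173.87, 95.51], [-174.79, -0.11], [-173.66, 173.66]. Speed limits (degrees/s): [136.94, 136.94, 172.46, 180, 180, 180].

### API

Orientations are given as [roll, pitch, yaw] about the fixed x, y, z axes, in that order (R = Rz(yaw) Ry(pitch) Rx(roll)).
In Python, from plant import sensors, cams, job gives the robot as it stands.
- The arm moves only by the tool move_arm, never from a script. Its argument "commands" is a list of rows, each a list of 7 numbers: the finger opening in cm, from 0 to 8.76, then the shift along the tool's x, y, z in cm, then the turn, a rotation vector about the tool's x, y, z in rad. In form: [[hand, x, y, z, wx, wy, wz], ...]. A call has exactly 8 rows; each row is the pose to reach, as a shift and turn from the pose commanded when the call began, along the tool's axes at that moment; what a row does not reach only later rows make up. A row lasts 1/8 s, in which the tool goes at most 62.5 mm and 10.7 degrees, less where a joint would pass 70% of its speed; a pose out of reach is approached as far as the arm can. A call with a gripper value outside its range is refused whole. The fingers move at their own pace and stop on an object; the grip force is fixed at half the most. Time passes only in rows, so rows that repeat a pose let the fingers close, or fill a call up. It gives the time, the measured TCP pose, the force and the opening at its end, in the units of the state.
- sensors.get_obs(): the state, without advancing time (a new reading comes with each control period).
- cams.snapshot(name): name is "side" or "top" or "wrist"; returns a dict with "frame" (400x640x3 uint8, red, green, blue), "camera_matrix" (3x3 intrinsics, pixels), "R" (3x3) and "t" (3): a world point X has camera coordinates R X + t. Camera axes: x right, y down, z forward; pixel columns grow to the right and rows downward; lengths in m; the calibration is good to about 2 mm. The wrist camera is an equidistant fisheye: a pixel r from the principal point sees the ray r / f radians off the axis. A picture is of the moment at which its call begins. There is no depth.
- job.close_job(): hands the job in, once; it reports no verdict.
The state is a dict: "clock": time; "joint_pos": joint angles; "qvel": joint speeds; "tau": joint torques, N m; "tool_pos": TCP position; "orientation": TCP orientation; "force": force on the tool from outside, world axes, zero at the start; "moment": the same for the moment, N m; "opening": finger opening in m.
Only numpy, scipy, OpenCV 4.12 (cv2) and the standard library are available. Lean on these libraries where they do the work, as an engineer would, in place of code of your own. Each camera call takes 0.05 s, during which the arm holds its last target.

### The job

Take the wooden-handled square box key that is propped on the pine ledge and stand it upright on the square nut of the centrifuge's rotor cover, let go, and take it again from straight above. Turn the nut clockwise with it until it stops, then lift the key off and hang it by its collar in the empty middle fork of the tool rack, sliding it in until the spring keeper snaps shut behind its shank. Do not knock the tools hanging on either side or the glass tubes on the ledge.

Things in the scene. Friction and masses are not known exactly. Their poses are not given: they have to be found in the camera images.
- key_center (a point): Middle of the steel box key (196 mm, 220 to 340 g); its z runs from socket to handle. Along z from here, mm: square socket -98 to -70 (35 wide outside, sides along key x and y; square recess 28 wide, 20 deep, open at -98); round 12 mm shank -70 to 12; brass collar, 36 mm diameter, 12 to 18 (hangs on its underside); 30 mm round wooden handle 18 to 98. Centre of mass near -30.
- key_grip (a point): Middle of the key's handle, 58 mm along z from key_center, same axes. At the start the key leans, socket on the bench, shank in the notch of the pine ledge, handle end up: z points 30 degrees above level and its y axis is level. Nothing stands within 60 mm of the handle's sides. The key is bottom-heavy: grip it firmly (about 80 N).
- nut_top (a point): Centre of the top of the brass square nut on the chrome rotor cover: 24 mm square, 10 mm high, on it a 20 mm square step 4 mm high. x and y are square to its sides and turn with it, z up. The socket's rim comes to stand on the flat washer 14 mm below this point (key_center then 84 mm above it). The rotor is pinned. Guard bowl round it: 115 mm radius, no higher than the washer.
- nut (a joint): Angle of the nut in rad, growing clockwise seen from above; starts loose at 0.2 to 0.6, tight against a hard stop at 1.2. About 0.12 N m of friction. The key has up to 0.18 rad of play on it either way.
- fork_seat (a point): Where the key hangs in the middle fork: level with the prongs' tops (150 mm above the bench), mid-slot. The shank slides in level along +x of this point; y along the row of forks; z up. Slot 20 mm wide; prongs 9 wide, 8 thick; mouth 38 mm before this point (-x) plus 12 mm of flare; slot end 10 mm beyond. Hung, key_center is 12 mm below this point. The room before the forks is free.
- keeper (a joint): Brass spring keeper in rad: a bar on an upright pivot just under the prongs, across the middle fork's mouth 34 mm before fork_seat. 0 is shut; the entering shank pushes it inward to about 1.25 with 1 to 2 N and it snaps shut behind the shank before that reaches fork_seat. It does not open outward.
- screwdriver_center (a point): Middle of a 186 mm screwdriver with a dark handle (28 mm diameter, ending 76 mm above the prongs), hanging in a fork 56 mm beside the middle one, on either side; leave it alone. The rail behind the forks ends 4 mm above the prongs.
- hexdriver_center (a point): Middle of a 186 mm socket driver with a pale handle (28 mm diameter, ending 76 mm above the prongs), hanging in the fork 56 mm to the other side of the middle one; leave it alone.
- tube1_center (a point): Middle of a clear glass tube, 19 mm by 110 mm, upright in a bored hole of the ledge about 130 mm beside the key; leave it alone.
- tube2_center (a point): Middle of a second such tube, about 170 mm beside the key; leave it alone.
There are look-alikes about, which are no part of the job. What is shaped like the part that bears key_center but green or turquoise is not meant.

How it is judged:
By the outcome, as a careful person would: the job done as asked, in the order asked, and still so for the second after the job is handed in, with the robot touching nothing.
It also fails if it takes over 64 s, if anything falls off the work surface, if the arm or the gripper's body presses on something with over 40 N, if the wrist force passes 120 N, or if a joint passes its speed limit or range.

## Working session

There is one attempt and no reset: what is moved stays moved. The work goes in short steps, Python scripts to look and compute and a tool call to move; the robot and the scene stay as the last step left them, time stands still between calls to the robot, and variables do not carry over. Pictures are saved under pics/ and viewed, and the job is handed in when it is done.

Besides the shell and the picture viewer there is one more tool, called by a JSON object that holds its "name" and its "arguments", one argument or row to a line. move_arm: Moves the arm, as the interface text tells. Its arguments: {"type":"object","properties":{"commands":{"type":"array"}},"required":["commands"]}

```bash
ls; mkdir -p pics; python3 - <<'E'
from plant import sensors,cams
import cv2
print(sensors.get_obs())
for n in ["side","top","wrist"]:
    s=cams.snapshot(n)
    cv2.imwrite(f"pics/{n}0.png",s["frame"][:,:,::-1])
    print(n,s["camera_matrix"],s["R"],s["t"])
E
```

```text
pics
{'clock': 0.0, 'joint_pos': array([-5.41968155e+01,  2.05896988e+01,  6.32313555e-01, -1.98720702e-02,
       -7.01351426e+01, -1.65046184e+01]), 'qvel': array([-0.04199268,  0.00228505, -0.09218711, -0.06173136, -0.00404027,
        0.07067443]), 'tau': array([ 6.44206175e-04, -5.82722890e+01,  2.93045729e+01,  6.99727133e+00,
        6.83208142e-03, -1.44741675e-04]), 'tool_pos': array([ 0.22286128, -0.63661948,  0.22563197]), 'orientation': array([ 1.79905977e+02, -8.37770591e-03, -1.60708195e+02]), 'force': array([-0.39791483,  0.14425764, -0.25831105]), 'moment': array([-0.04361283, -0.00107201, -0.00566539]), 'opening': 0.0876416489404167}
side [[502.92811828   0.         324.3148938 ]
 [  0.         502.92811828 193.22110508]
 [  0.           0.           1.        ]] [[-0.89836087 -0.43925247 -0.00224086]
 [-0.32660156  0.67136077 -0.66528651]
 [ 0.29373316 -0.5969355  -0.74658478]] [0.41336091 0.2428354  1.21306066]
top [[440.04050455   0.         327.63322117]
 [  0.         440.04050455 192.4817274 ]
 [  0.           0.           1.        ]] [[-1.66293310e-02 -9.99861645e-01 -3.95589550e-04]
 [-9.76040672e-01  1.63189944e-02 -2.16975336e-01]
 [ 2.16951772e-01 -3.22204320e-03 -9.76177006e-01]] [-0.02714476  0.48014915  1.45687225]
wrist [[309.70691629   0.         317.82015872]
 [  0.         309.70691629 202.49344987]
 [  0.           0.           1.        ]] [[-0.33014681  0.94392866  0.00133174]
 [ 0.91186921  0.31856854  0.25886024]
 [ 0.24392135  0.08667625 -0.96591387]] [ 0.67454341 -0.03267209  0.39052578]
```

View pics/side0.png

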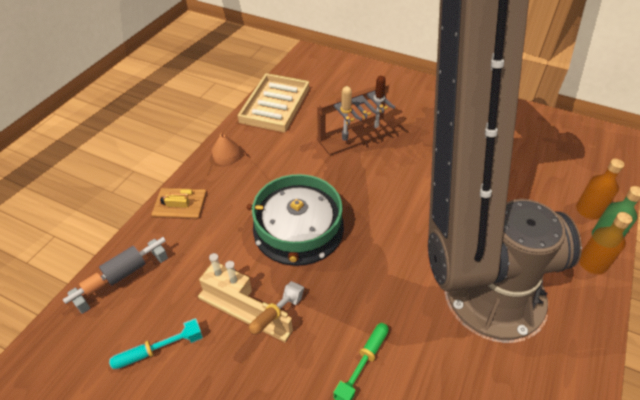

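View pics/top0.png

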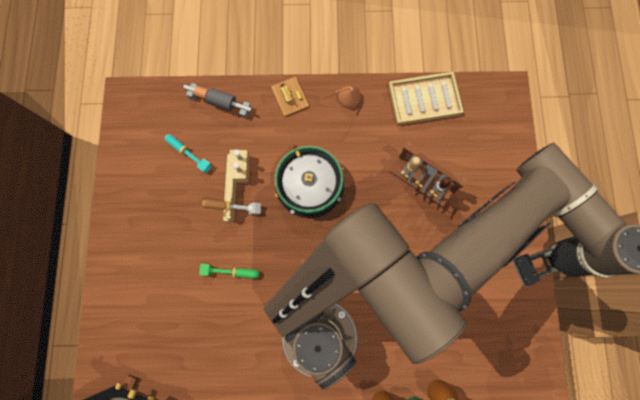

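View pics/wrist0.png

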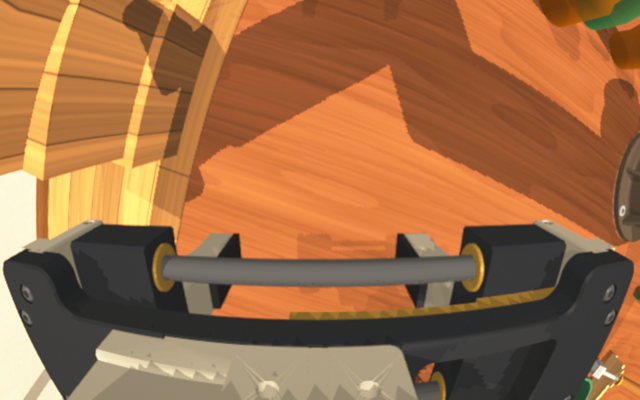

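```bash
cat > h.py <<'E'
import numpy as np,cv2
from scipy.spatial.transform import Rotation as Ro
from plant import sensors,cams
def snap(n,name=None):
    s=cams.snapshot(n)
    if name: cv2.imwrite(f"pics/{name}.png",s["frame"][:,:,::-1])
    return s
def crop(s,r0,r1,c0,c1,k,name):
    im=cv2.resize(s["frame"][r0:r1,c0:c1,::-1],None,fx=k,fy=k,interpolation=cv2.INTER_CUBIC)
    cv2.imwrite(f"pics/{name}.png",im)
def ray(s,u,v,fish=False):
    K=s["camera_matrix"]
    x=(u-K[0,2])/K[0,0]; y=(v-K[1,2])/K[1,1]
    if fish:
        r=np.hypot(x,y); d=np.array([np.sin(r)*x/max(r,1e-9),np.sin(r)*y/max(r,1e-9),np.cos(r)])
    else: d=np.array([x,y,1.])
    R=s["R"]; return -R.T@s["t"], R.T@(d/np.linalg.norm(d))
def onz(s,u,v,z,fish=False):
    o,d=ray(s,u,v,fish); return o+d*(z-o[2])/d[2]
def tri(*rs):
    A=np.zeros((3,3));b=np.zeros(3)
    for o,d in rs:
        P=np.eye(3)-np.outer(d,d);A+=P;b+=P@o
    x=np.linalg.solve(A,b)
    return x,[np.linalg.norm((np.eye(3)-np.outer(d,d))@(x-o)) for o,d in rs]
def proj(s,X,fish=False):
    K=s["camera_matrix"];c=s["R"]@np.asarray(X)+s["t"]
    if fish:
        r=np.hypot(c[0],c[1]);th=np.arctan2(r,c[2]);q=np.array([c[0]/r*th,c[1]/r*th])
    else: q=c[:2]/c[2]
    return q*K[0,0]+K[:2,2]
E
python3 - <<'E'
from h import *
a=snap("side");b=snap("top")
crop(a,170,350,180,340,5,"s_a") if 0 else None
crop(a,240,350,190,320,6,"s_key"); crop(a,60,160,290,410,6,"s_rack"); crop(a,160,270,240,350,5,"s_nut")
crop(b,140,230,190,290,8,"t_key" ) if 0 else crop(b,140,230,190,290,6,"t_key"); crop(b,130,220,380,480,6,"t_rack"); crop(b,140,220,265,355,7,"t_nut")
E
```

```text
(no output)
```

View pics/s_key.png

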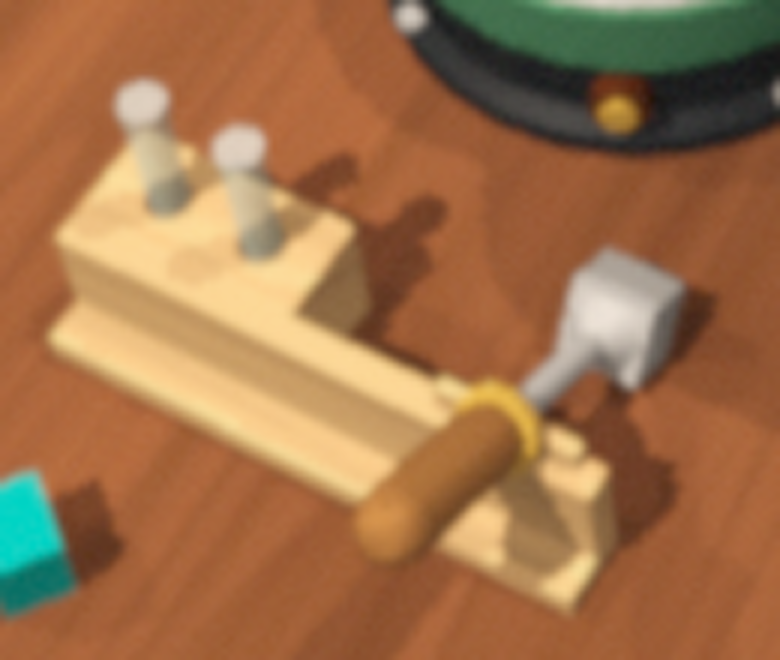

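View pics/t_key.png

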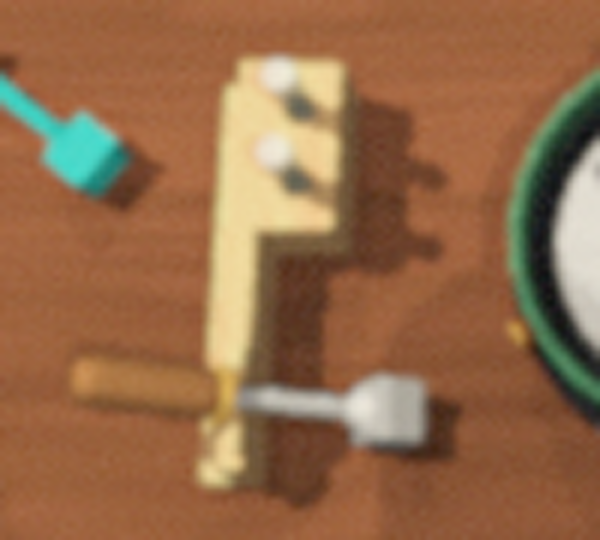

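View pics/s_rack.png

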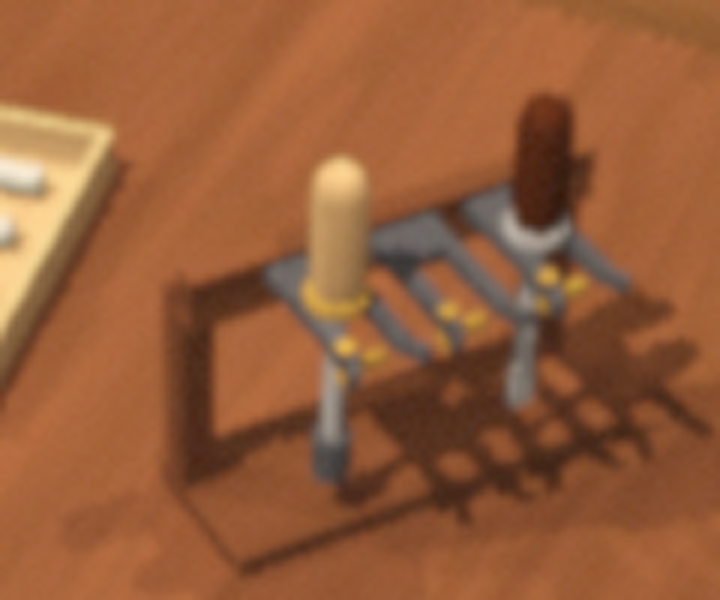

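View pics/t_rack.png

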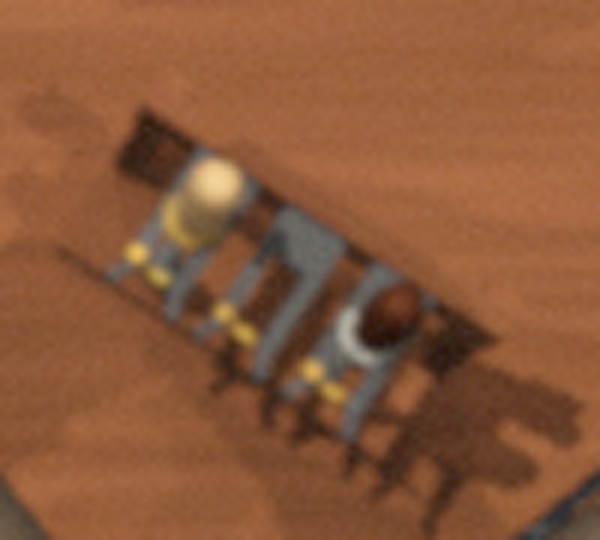

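View pics/s_nut.png

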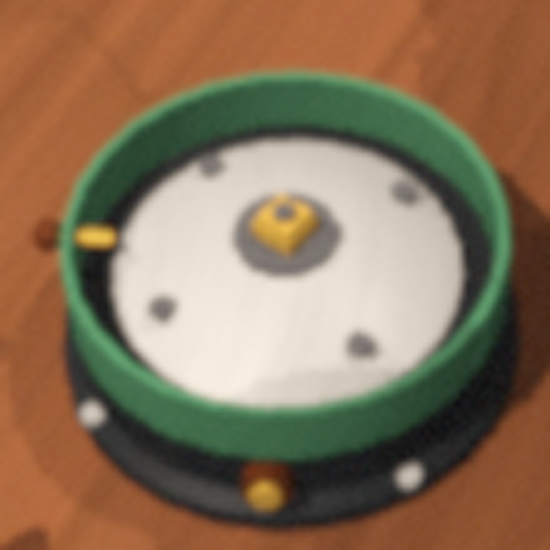

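View pics/t_nut.png

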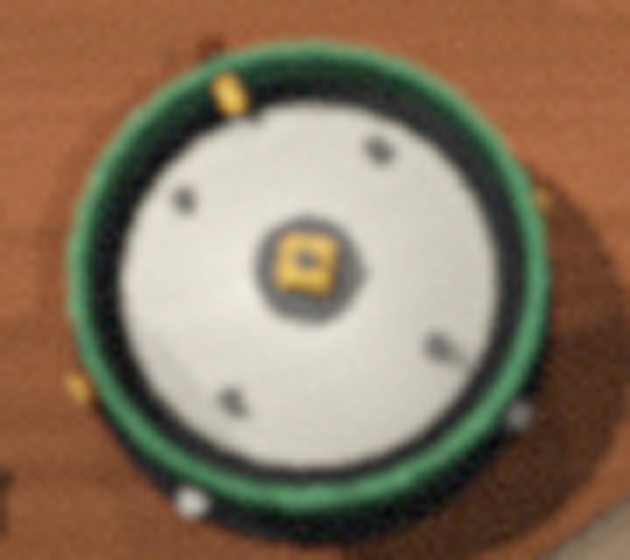

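```bash
cat > m1.py <<'E'
from h import *
a=snap("side");b=snap("top")
print("wristcam", )
def P(c0,r0,k,x,y): return c0+(x+.5)/k-.5, r0+(y+.5)/k-.5
s=lambda x,y:ray(a,*P(190,240,6,x,y)); t=lambda x,y:ray(b,*P(190,140,6,x,y))
print("collar",tri(s(497,418),t(228,394)))
print("handle end",tri(s(385,535),t(78,377)))
print("collar z.0717", onz(b,*P(190,140,6,228,394),.0717),onz(a,*P(190,240,6,497,418),.0717))
print("hend z.113", onz(b,*P(190,140,6,72,377),.113),onz(a,*P(190,240,6,380,540),.113))
# nut brass mask
for nm,sn,(r0,r1,c0,c1) in (("side",a,(195,215,285,310)),("top",b,(168,188,298,320))):
    f=sn["frame"][r0:r1,c0:c1].astype(int)
    m=(f[:,:,0]-f[:,:,2]>50)
    ys,xs=np.nonzero(m);print(nm,"nut",xs.mean()+c0,ys.mean()+r0,m.sum())
s=lambda x,y:ray(a,*P(240,160,5,x,y)); t=lambda x,y:ray(b,*P(265,140,7,x,y))
print("nut top hole",tri(s(285,212),t(307,261)))
print("washer",tri(s(288,235),t(308,271)))
s=lambda x,y:ray(a,*P(290,60,6,x,y)); t=lambda x,y:ray(b,*P(380,130,6,x,y))
print("pale top",tri(s(342,165),t(218,178)))
print("dark top",tri(s(547,105),t(400,302)))
print("keeper pivots: pale",tri(s(343,345),t(135,253)),"mid",tri(s(448,312),t(226,312)),"dark",tri(s(548,275),t(312,371)))
print("pale collar",tri(s(337,297),t(185,224)),"dark collar",tri(s(533,232),t(362,336)))
E
python3 m1.py
```

```text
wristcam
collar (array([0.43820297, 0.30276952, 0.07061879]), [np.float64(0.0009655703606698283), np.float64(0.0009655703606696521)])
handle end (array([0.43929396, 0.37568298, 0.10931954]), [np.float64(0.0012204255418616387), np.float64(0.0012204255418617803)])
collar z.0717 [0.43703086 0.30226558 0.0717    ] [0.43882342 0.30335147 0.0717    ]
hend z.113 [0.43981273 0.37825676 0.113     ] [0.4372841  0.37927535 0.113     ]
side nut 296.3362831858407 204.42477876106196 113
top nut 308.20588235294116 177.16176470588235 68
nut top hole (array([0.52351681, 0.02838815, 0.10298974]), [np.float64(0.0005333658714257177), np.float64(0.0005333658714255383)])
washer (array([0.52278629, 0.02859479, 0.08567446]), [np.float64(0.00028437760834260843), np.float64(0.0002843776083428285)])
pale top (array([ 0.54116931, -0.30752345,  0.22819647]), [np.float64(0.0004557215093518409), np.float64(0.0004557215093517942)])
dark top (array([ 0.47530721, -0.39684443,  0.22447821]), [np.float64(0.0006422519850838101), np.float64(0.0006422519850838582)])
keeper pivots: pale (array([ 0.52342788, -0.27657722,  0.15132674]), [np.float64(0.001040179914189769), np.float64(0.0010401799141894982)]) mid (array([ 0.49033857, -0.32441128,  0.14800003]), [np.float64(0.0006985088668709895), np.float64(0.0006985088668708756)]) dark (array([ 0.45652952, -0.36769204,  0.15100913]), [np.float64(0.0008118329093444295), np.float64(0.0008118329093445014)])
pale collar (array([ 0.53858622, -0.30370892,  0.15479436]), [np.float64(0.001403981859805724), np.float64(0.0014039818598056174)]) dark collar (array([ 0.47546813, -0.39579591,  0.15080632]), [np.float64(0.0009589400274394548), np.float64(0.0009589400274394795)])
```

```bash
cat >> h.py <<'E'
def pose():
    o=sensors.get_obs(); return np.array(o["tool_pos"]),Ro.from_euler("xyz",o["orientation"],degrees=True),o
def plan(p,R):
    """print shift cm and rotvec from measured pose to p,R"""
    p0,R0,o=pose()
    d=R0.inv().apply(np.asarray(p)-p0)*100; w=(R0.inv()*R).as_rotvec()
    print("shift",np.round(d,2),"rot",np.round(w,3),"clock",o["clock"]); return d,w
def mk(y,z):
    z=np.array(z,float);z/=np.linalg.norm(z);y=np.array(y,float);y-=z*(y@z);y/=np.linalg.norm(y)
    return Ro.from_matrix(np.stack([np.cross(y,z),y,z],1))
def down(psi): return Ro.from_euler("xyz",[180,0,psi],degrees=True)
E
python3 - <<'E'
from h import *
s=snap("wrist");p,R,o=pose()
C=-s["R"].T@s["t"]
print("cam in tool",R.inv().apply(C-p)," axes(cols x,y,z) in tool\n",np.round(R.inv().as_matrix()@s["R"].T,3))
plan([0.50,-0.25,0.33],down(-125))
E
```

```text
cam in tool [ 0.06973131 -0.00023644 -0.15897052]  axes(cols x,y,z) in tool
 [[-0.    -0.966 -0.259]
 [ 1.    -0.    -0.   ]
 [ 0.    -0.259  0.966]]
shift [-38.93  27.38 -10.35] rot [ 0.     0.    -0.623] clock 0.4
```

{"name": "move_arm", "arguments": {
  "commands": [
    [8.76, 0, 0, -5, 0, 0, 0],
    [8.76, -38.9, 27.4, -10.4, 0, 0, -0.62],
    [8.76, -38.9, 27.4, -10.4, 0, 0, -0.62],
    [8.76, -38.9, 27.4, -10.4, 0, 0, -0.62],
    [8.76, -38.9, 27.4, -10.4, 0, 0, -0.62],
    [8.76, -38.9, 27.4, -10.4, 0, 0, -0.62],
    [8.76, -38.9, 27.4, -10.4, 0, 0, -0.62],
    [8.76, -38.9, 27.4, -10.4, 0, 0, -0.62]
  ]
}}

```text
clock: 1.4
tool_pos: [0.4766, -0.2815, 0.3266]
orientation: [-180.0, 0.0, -125.2]
force: [0.7, 0.5, -0.5]
opening: 0.0877
```

```bash
python3 - <<'E'
from h import *
p,R,o=pose();print(p,o["orientation"],o["joint_pos"],o["qvel"])
snap("wrist","w1")
plan([0.50,-0.05,0.35],down(-60))
E
```

```text
[ 0.47657813 -0.2815252   0.32658225] [-1.79950409e+02  2.00391688e-02 -1.25176191e+02] [-1.02953093e+01  6.15945341e+00 -5.32616667e+00  2.74087937e-03
 -7.84609603e+01 -2.48814376e+01] [ 50.77302983   0.94522189   7.89660662   0.08448384  -7.14515976
 -50.50768368]
shift [-19.75  11.43  -2.27] rot [-3.000e-03  1.000e-03 -1.135e+00] clock 1.45
```

View pics/w1.png

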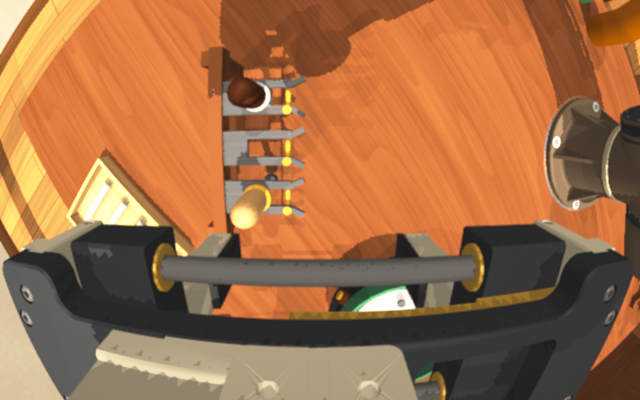

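```bash
python3 - <<'E'
from h import *
plan([0.51,0.13,0.33],down(-90))
E
```

```text
shift [-35.06  20.94  -0.25] rot [-0.003  0.001 -0.611] clock 1.45
```

{"name": "move_arm", "arguments": {
  "commands": [
    [8.76, -6, 4, 0, 0, 0, -0.15],
    [8.76, -31.7, 21, 0, 0, 0, -0.61],
    [8.76, -31.7, 21, 0, 0, 0, -0.61],
    [8.76, -31.7, 21, 0, 0, 0, -0.61],
    [8.76, -31.7, 21, 0, 0, 0, -0.61],
    [8.76, -31.7, 21, 0, 0, 0, -0.61],
    [8.76, -31.7, 21, 0, 0, 0, -0.61],
    [8.76, -31.7, 21, 0, 0, 0, -0.61]
  ]
}}

```text
clock: 2.45
tool_pos: [0.4866, 0.0971, 0.3258]
orientation: [180.0, -0.0, -90.1]
force: [0.3, -0.4, 0.1]
opening: 0.0878
```

```bash
python3 - <<'E'
from h import *
s=snap("wrist","w2")
p,R,o=pose();print(p,o["orientation"],o["joint_pos"],o["qvel"])
np.save("w2.npy",dict(s),allow_pickle=True)
E
```

```text
[0.48661662 0.09626584 0.32591189] [ 1.79994249e+02 -1.06310591e-02 -9.02162841e+01] [ 3.39413928e+01  3.86896394e-01 -1.16212135e+01  5.69243150e-03
 -7.80026182e+01 -3.41588612e+01] [-1.29547618 -0.35911491 -0.07131446  0.05447858 -0.01712841 -0.05235885]
```

View pics/w2.png

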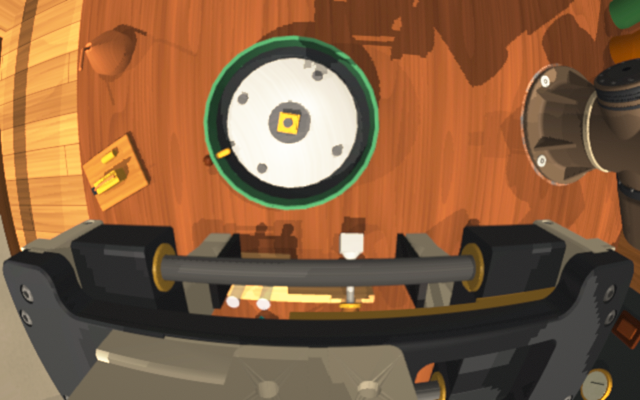

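```bash
python3 - <<'E'
from h import *
s=np.load("w2.npy",allow_pickle=True).item()
crop(s,85,160,250,330,9,"w2nut")
f=s["frame"].astype(int);m=((f[:,:,0]-f[:,:,2]>70)).astype(np.uint8);m[:100]=0;m[145:]=0;m[:,:265]=0;m[:,315:]=0
ys,xs=np.nonzero(m);print(xs.mean(),ys.mean(),m.sum())
q=cv2.findContours(m,cv2.RETR_EXTERNAL,cv2.CHAIN_APPROX_NONE)[0]
c=max(q,key=cv2.contourArea);print(cv2.minAreaRect(c))
print(onz(s,287.3,122,.103,True))
g=np.array([(250+(x+.5)/9-.5,85+(y+.5)/9-.5) for x,y in [(0,0)]])
plan([0.438,0.44,0.33],down(-90))
E
```

```text
288.016 122.816 375
((287.89190673828125, 122.64864349365234), (21.04306983947754, 20.714271545410156), 9.462322235107422)
[0.52349191 0.02757995 0.103     ]
shift [-34.35   4.99  -0.41] rot [ 0.    -0.    -0.004] clock 2.5
```

View pics/w2nut.png

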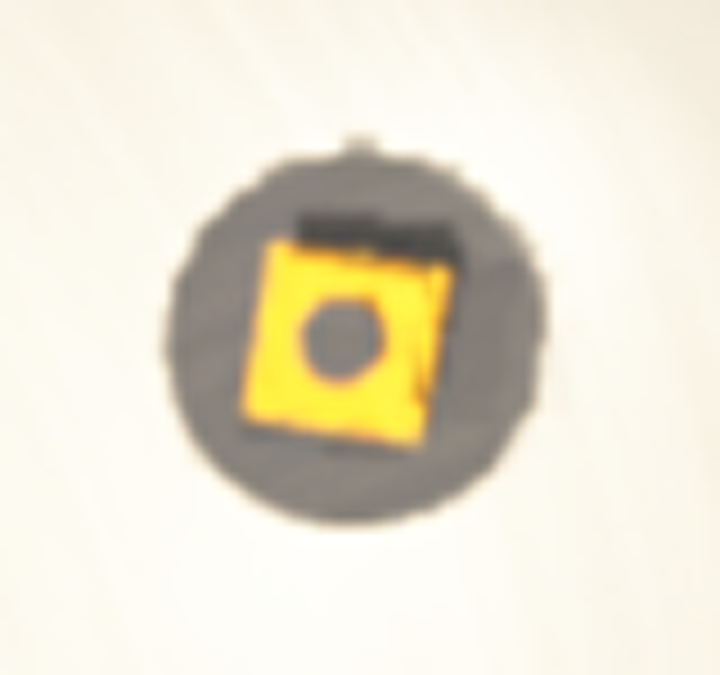

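```bash
python3 - <<'E'
from h import *
s=np.load("w2.npy",allow_pickle=True).item()
W=[onz(s,250+(x+.5)/9-.5,85+(y+.5)/9-.5,.099,True) for x,y in [(268,238),(455,263),(420,447),(238,420)]]
W=np.array(W)
for i in range(4):
    d=W[(i+1)%4]-W[i];print(np.linalg.norm(d),np.degrees(np.arctan2(d[1],d[0])))
print(W.mean(0))
print("hole",onz(s,250+343.5/9-.5,85+340.5/9-.5,.103,True),"washer",onz(s,250+355.5/9-.5,85+335/9-.5,.089,True))
E
```

```text
0.02602095528653914 171.16972525461875
0.0259451358768613 78.81407419177543
0.025555590604838207 -9.48997508183916
0.025635978709108467 -100.1699197543163
[0.52317435 0.02825921 0.099     ]
hole [0.52304548 0.02800103 0.103     ] washer [0.52267252 0.02728514 0.089     ]
```

{"name": "move_arm", "arguments": {
  "commands": [
    [8.76, -6, 1, 0, 0, 0, 0],
    [8.76, -34.4, 5, 0, 0, 0, 0],
    [8.76, -34.4, 5, 0, 0, 0, 0],
    [8.76, -34.4, 5, 0, 0, 0, 0],
    [8.76, -34.4, 5, 0, 0, 0, 0],
    [8.76, -34.4, 5, 0, 0, 0, 0],
    [8.76, -34.4, 5, 0, 0, 0, 0],
    [8.76, -34.4, 5, 0, 0, 0, 0]
  ]
}}

```text
clock: 3.5
tool_pos: [0.4389, 0.4396, 0.3258]
orientation: [180.0, -0.0, -90.3]
force: [-0.3, -1.1, 0.1]
opening: 0.0873
```

```bash
python3 - <<'E'
from h import *
s=snap("wrist","w3")
p,R,o=pose();print(p,o["orientation"],o["joint_pos"],o["qvel"])
np.save("w3.npy",dict(s),allow_pickle=True)
for X in ([.438,.3028,.0717],[.439,.377,.113]): print(proj(s,X,True))
crop(s,40,240,230,430,4,"w3k")
E
```

```text
[0.43900246 0.43944786 0.32617289] [-1.79987641e+02  3.66562553e-03 -9.03325213e+01] [ 6.30206690e+01  1.28953655e+01  2.82740304e+00  9.54996338e-03
 -7.99232183e+01 -6.33548609e+01] [-0.11216174 -0.52291119  0.03336673  0.08142891  0.04297104 -0.18970715]
[317.75813727  71.63930327]
[317.30825513 127.43975939]
```

View pics/w3.png

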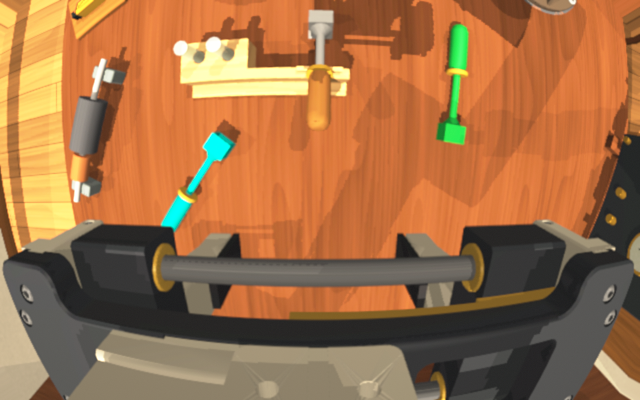

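View pics/w3k.png

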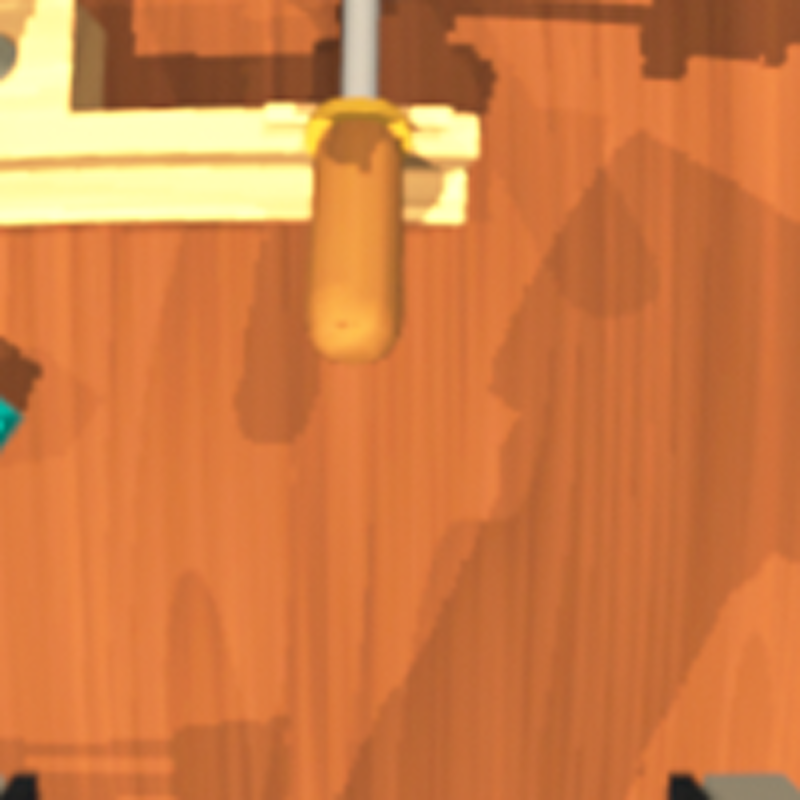

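```bash
python3 - <<'E'
from h import *
s=np.load("w3.npy",allow_pickle=True).item()
P=lambda x,y:(230+(x+.5)/4-.5,40+(y+.5)/4-.5)
print("collar",onz(s,*P(360,122),.0717,True),"mid-handle edge mid",onz(s,*P(357.5,240),.0935,True),"end",onz(s,*P(356,330),.113,True))
print("shank",onz(s,*P(361,60),.060,True),"socket",onz(s,320,13,.03,True))
a=np.radians(90.0);al=np.radians(89.5)
kz=np.array([np.cos(np.pi/6)*np.cos(al),np.cos(np.pi/6)*np.sin(al),.5])
th=np.radians(15)
tz=np.array([-np.sin(th)*np.cos(al),-np.sin(th)*np.sin(al),-np.cos(th)])
ky=np.array([-np.sin(al),np.cos(al),0])
R=mk(ky,tz)
grip=np.array([.4385,.3028,.0717])+kz*.045
print("grip",grip)
T=grip+.019*tz
plan(T-.12*tz,R); plan(T,R); print(T,R.as_euler("xyz",degrees=True))
E
```

```text
collar [0.43553922 0.30073688 0.0717    ] mid-handle edge mid [0.43670208 0.34220081 0.0935    ] end [0.43739892 0.37062634 0.113     ]
shank [0.43497834 0.27672739 0.06      ] socket [0.4341033  0.20374934 0.03      ]
grip [0.43884008 0.34176966 0.0942    ]
shift [ 7.15 -0.05 13.44] rot [-0.001  0.262  0.003] clock 3.55
shift [10.26 -0.03 25.03] rot [-0.001  0.262  0.003] clock 3.55
[0.43879717 0.33685228 0.07584741] [-180.   -15.   -90.5]
```

```bash
cat > g.py <<'E'
from h import *
al=np.radians(88.9)
kz=np.array([np.cos(np.pi/6)*np.cos(al),np.cos(np.pi/6)*np.sin(al),.5])
th=np.radians(15)
tz=np.array([-np.sin(th)*np.cos(al),-np.sin(th)*np.sin(al),-np.cos(th)])
ky=np.array([-np.sin(al),np.cos(al),0])
R=mk(ky,tz)
T=np.array([.4365,.3018,.0717])+kz*.045+.019*tz
E
python3 - <<'E'
from g import *
plan(T-.12*tz,R); plan(T,R); print(T,R.as_euler("xyz",degrees=True))
E
```

```text
shift [ 7.26  0.09 13.44] rot [-0.002  0.262  0.013] clock 3.55
shift [10.36  0.13 25.03] rot [-0.002  0.262  0.013] clock 3.55
[0.43715374 0.33584731 0.07584741] [-180.   -15.   -91.1]
```

{"name": "move_arm", "arguments": {
  "commands": [
    [8.76, 2.5, 0, 4.5, 0, 0.09, 0],
    [8.76, 7.25, 0.1, 13.4, 0, 0.262, 0.013],
    [8.76, 7.25, 0.1, 13.4, 0, 0.262, 0.013],
    [8.76, 7.25, 0.1, 13.4, 0, 0.262, 0.013],
    [8.76, 8.3, 0.1, 17.3, 0, 0.262, 0.013],
    [8.76, 9.35, 0.13, 21.2, 0, 0.262, 0.013],
    [8.76, 10.0, 0.13, 23.6, 0, 0.262, 0.013],
    [8.76, 10.36, 0.13, 25.0, 0, 0.262, 0.013]
  ]
}}

```text
clock: 4.55
tool_pos: [0.4375, 0.3376, 0.077]
orientation: [-179.8, -14.9, -91.1]
force: [0.0, 0.7, 0.6]
opening: 0.0877
```

```bash
python3 - <<'E'
from g import *
plan(T,R);s=snap("side");crop(s,220,350,190,350,5,"s2"); crop(snap("wrist"),50,350,160,480,2.4,"w4")
p,Rr,o=pose();print(o["joint_pos"],o["force"])
E
```

```text
shift [0.14 0.03 0.16] rot [-0.004  0.002  0.001] clock 4.55
[ 62.73716237  23.5539595  -21.34220801   7.80375693 -58.78934952
 -68.61447977] [0.36082327 0.42407095 0.51211429]
```

View pics/s2.png

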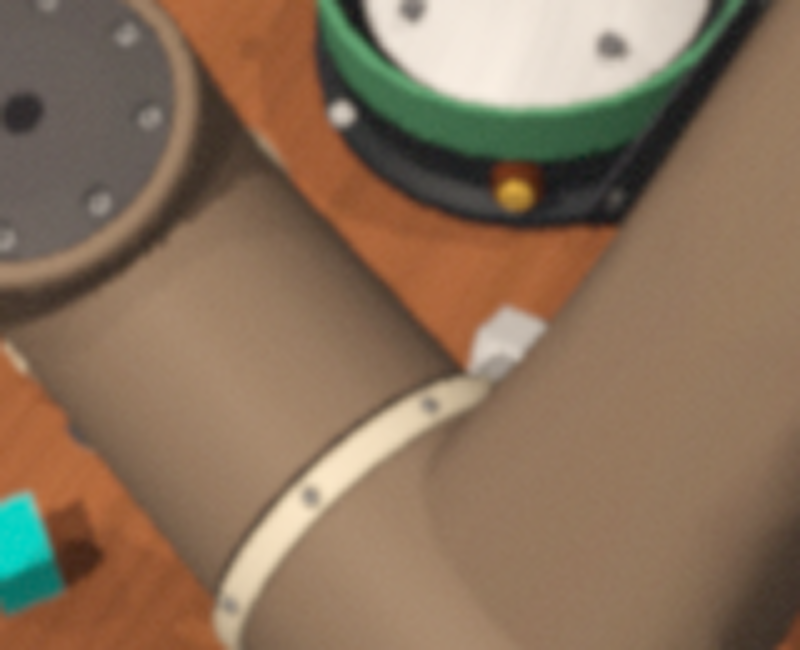

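View pics/w4.png

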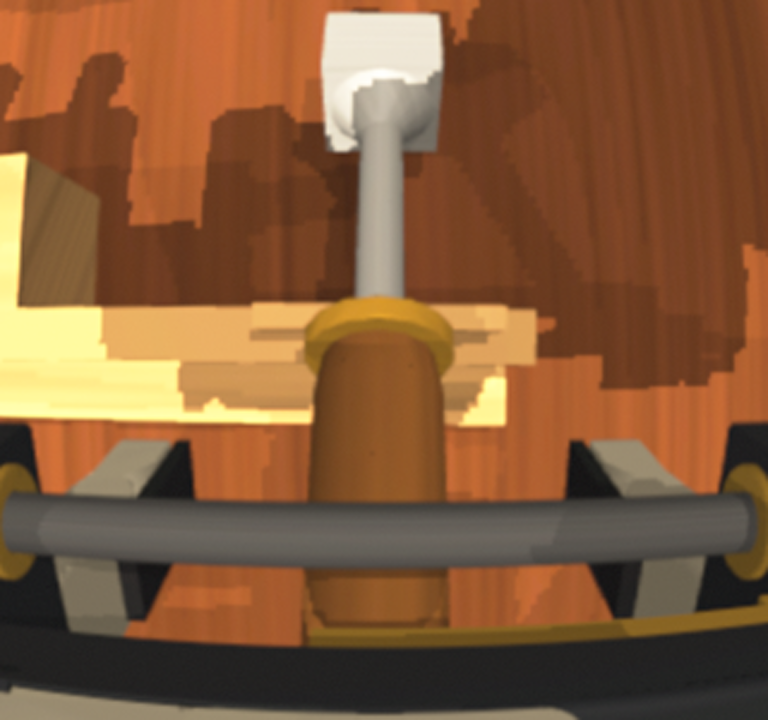

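{"name": "move_arm", "arguments": {
  "commands": [
    [0, 0.1, 0, 0.1, 0, 0, 0],
    [0, 0.1, 0, 0.1, 0, 0, 0],
    [0, 0.1, 0, 0.1, 0, 0, 0],
    [0, 0.1, 0, 0.1, 0, 0, 0],
    [0, 0.1, 0, 0.1, 0, 0, 0],
    [0, 0.1, 0, 0.1, 0, 0, 0],
    [0, 0.1, 0, 0.1, 0, 0, 0],
    [0, 0.1, 0, 0.1, 0, 0, 0]
  ]
}}

```text
clock: 5.65
tool_pos: [0.4364, 0.3361, 0.0752]
orientation: [-179.9, -15.0, -91.0]
force: [-0.0, -0.2, -0.0]
opening: 0.0289
```

```bash
cat >> h.py <<'E'
def tilt(beta,el):
    b=np.radians(beta);e=np.radians(el)
    z=[np.cos(e)*np.cos(b),np.cos(e)*np.sin(b),-np.sin(e)]
    return mk([np.sin(b),-np.cos(b),0],z)
E
python3 - <<'E'
from h import *
p,R,o=pose()
plan(p+[0,0,.12],R)
plan([0.44,0.33,.30],tilt(-91,45))
E
```

```text
shift [  3.11  -0.02 -11.59] rot [0. 0. 0.] clock 5.65
shift [  6.41  -0.41 -21.56] rot [-0.002  0.523 -0.   ] clock 5.65
```

```bash
sed -i 's/return mk(\[np.sin(b),-np.cos(b),0\],z)/return mk([-np.sin(b),np.cos(b),0],z)/' h.py
python3 - <<'E'
from h import *
plan([0.437,0.31,.29],tilt(89,45))
plan([0.437,0.31,.29],tilt(40,45))
E
```

```text
shift [  8.09  -0.14 -20.07] rot [-2.000e-03 -1.047e+00  1.000e-03] clock 5.65
shift [  8.09  -0.14 -20.07] rot [ 0.23  -0.98   0.864] clock 5.65
```

{"name": "move_arm", "arguments": {
  "commands": [
    [0, 0.8, 0, -3, 0, 0, 0],
    [0, 1.8, 0, -7, 0, 0, 0],
    [0, 3.1, 0, -11.6, 0, 0, 0],
    [0, 3.1, 0, -11.6, 0, 0, 0],
    [0, 3.1, 0, -11.6, 0, -0.18, 0],
    [0, 3.1, 0, -11.6, 0, -0.36, 0],
    [0, 3.1, 0, -11.6, 0, -0.54, 0],
    [0, 3.1, 0, -11.6, 0, -0.54, 0]
  ]
}}

```text
clock: 6.65
tool_pos: [0.4356, 0.3336, 0.1947]
orientation: [-180.0, 16.0, -91.2]
force: [-0.0, -0.5, -1.8]
opening: 0.0293
```

```bash
python3 - <<'E'
from h import *
plan([0.437,0.31,.31],tilt(89,45))
crop(snap("wrist"),0,400,120,520,1.9,"w5");print(pose()[2]["joint_pos"])
E
```

```text
shift [ -0.92  -0.2  -11.73] rot [-0.002 -0.506 -0.003] clock 6.65
[ 50.43876847   5.26174442 -20.6288707  -12.388073   -52.17748237
 -44.97800357]
```

View pics/w5.png

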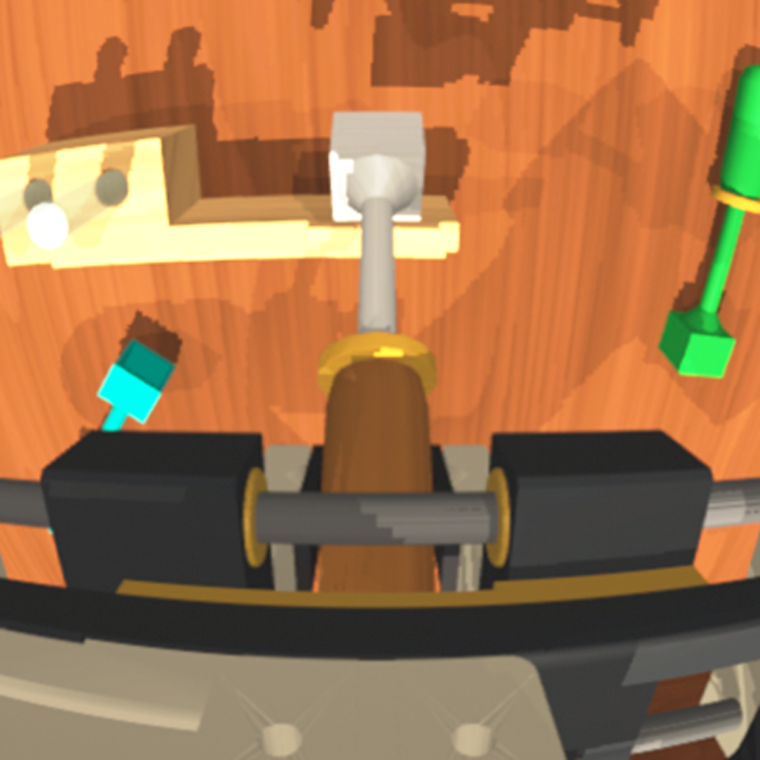

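```bash
python3 - <<'E'
from h import *
plan([0.45,0.24,.31],tilt(50,45))
E
```

```text
shift [  5.89  -1.59 -13.65] rot [ 0.347 -0.488  0.591] clock 6.7
```

{"name": "move_arm", "arguments": {
  "commands": [
    [0, 0.8, 0, -4, 0.05, -0.08, 0.1],
    [0, 2, -0.3, -8, 0.14, -0.2, 0.24],
    [0, 4, -0.8, -11, 0.21, -0.3, 0.36],
    [0, 5.9, -1.6, -13.6, 0.28, -0.39, 0.47],
    [0, 5.9, -1.6, -13.6, 0.347, -0.488, 0.591],
    [0, 5.9, -1.6, -13.6, 0.347, -0.488, 0.591],
    [0, 5.9, -1.6, -13.6, 0.347, -0.488, 0.591],
    [0, 5.9, -1.6, -13.6, 0.347, -0.488, 0.591]
  ]
}}

```text
clock: 7.7
tool_pos: [0.4505, 0.2426, 0.3097]
orientation: [-179.9, 45.0, -129.6]
force: [0.0, 0.5, -2.1]
opening: 0.0294
```

```bash
python3 - <<'E'
from h import *
print(pose()[2]["joint_pos"])
R=tilt(-10,45);tz=R.as_matrix()[:,2]
plan(np.array([.523,.028,.30])+.019*tz,R)
plan(np.array([.48,.13,.30])+.019*tz,tilt(20,45))
E
```

```text
[ 50.48447633 -21.43723628 -44.72511394   0.55446788 -21.76177139
 -90.59939275]
shift [  9.58 -20.46  -6.26] rot [0.743 0.    0.745] clock 7.7
shift [  5.96 -10.63  -2.67] rot [ 0.372 -0.     0.375] clock 7.7
```

{"name": "move_arm", "arguments": {
  "commands": [
    [0, 1.6, -3.4, -1, 0.12, 0, 0.12],
    [0, 3.2, -6.8, -2, 0.245, 0, 0.245],
    [0, 4.8, -10.2, -3.1, 0.37, 0, 0.37],
    [0, 6.4, -13.6, -4.2, 0.495, 0, 0.495],
    [0, 8, -17, -5.2, 0.62, 0, 0.62],
    [0, 9.6, -20.4, -6.2, 0.743, 0, 0.745],
    [0, 9.6, -20.4, -6.2, 0.743, 0, 0.745],
    [0, 9.6, -20.4, -6.2, 0.743, 0, 0.745]
  ]
}}

```text
clock: 8.7
tool_pos: [0.5359, -0.0014, 0.3171]
orientation: [179.5, 41.6, 171.6]
force: [-0.0, 0.7, -2.1]
opening: 0.0292
```

```bash
python3 - <<'E'
from h import *
p,R,o=pose();print(o["joint_pos"],p,o["orientation"],o["force"])
s=snap("wrist","w6");np.save("w6.npy",dict(s),allow_pickle=True)
a=snap("side","s6");b=snap("top");crop(a,130,260,220,380,5,"s6c");crop(b,120,240,240,390,5,"t6c")
np.save("s6.npy",dict(a),allow_pickle=True);np.save("t6.npy",dict(b),allow_pickle=True)
E
```

```text
[  26.47389715  -18.42269372  -58.08638494   58.81321571  -25.81220921
 -173.50597013] [ 0.53588168 -0.00139447  0.31713459] [179.54577721  41.56604526 171.6363227 ] [-0.00370756  0.69743288 -2.10633903]
```

View pics/w6.png

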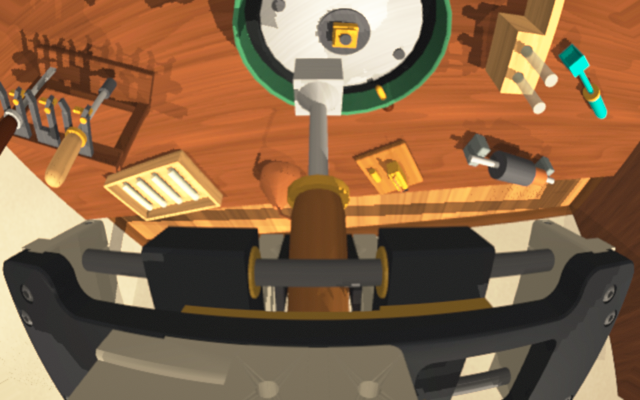

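View pics/s6c.png

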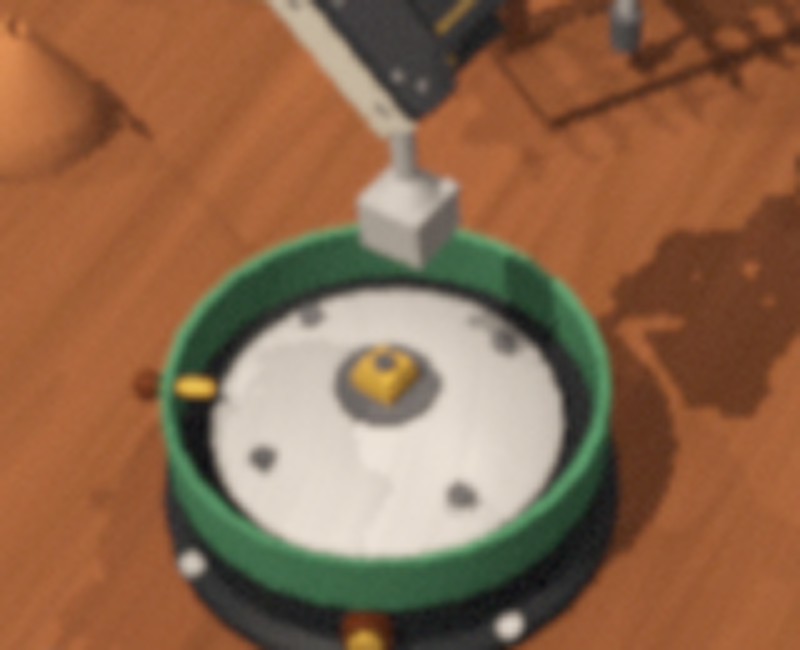

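View pics/t6c.png

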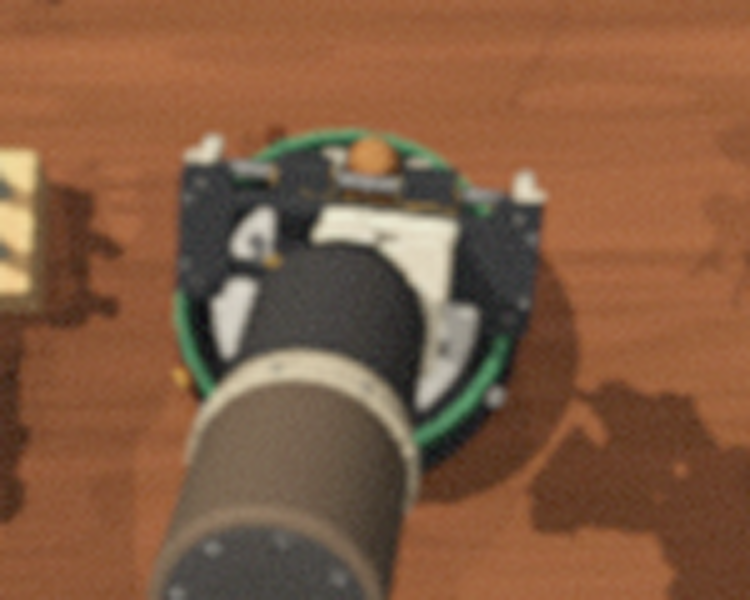

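```bash
python3 - <<'E'
from h import *
R=tilt(40,45);tz=R.as_matrix()[:,2]
plan(np.array([.515,.05,.31])+.019*tz,R)
E
```

```text
shift [2.78 5.64 0.35] rot [-0.569 -0.053 -0.613] clock 8.85
```

{"name": "move_arm", "arguments": {
  "commands": [
    [0, 0.5, 1.1, 0.1, -0.11, -0.01, -0.12],
    [0, 1, 2.2, 0.1, -0.22, -0.02, -0.24],
    [0, 1.6, 3.3, 0.2, -0.33, -0.03, -0.36],
    [0, 2.2, 4.4, 0.3, -0.45, -0.04, -0.49],
    [0, 2.8, 5.6, 0.3, -0.57, -0.05, -0.61],
    [0, 2.8, 5.6, 0.3, -0.57, -0.05, -0.61],
    [0, 2.8, 5.6, 0.3, -0.57, -0.05, -0.61],
    [0, 2.8, 5.6, 0.3, -0.57, -0.05, -0.61]
  ]
}}

```text
clock: 9.85
tool_pos: [0.5199, 0.0446, 0.2884]
orientation: [179.6, 42.7, -144.3]
force: [-0.3, -2.3, -3.4]
opening: 0.0297
```

```bash
python3 - <<'E'
from h import *
p,R,o=pose();print(o["joint_pos"],p)
R=tilt(80,45);tz=R.as_matrix()[:,2]
plan(np.array([.523,.028,.31])+.019*tz,R)
E
```

```text
[ 11.77787772 -12.83310216 -29.45041167 -28.15158162 -36.73629193
 -48.66899999] [0.51986576 0.04462719 0.2883972 ]
shift [-0.73 -0.59 -0.44] rot [-0.528 -0.036 -0.557] clock 9.85
```

{"name": "move_arm", "arguments": {
  "commands": [
    [0, -0.1, -0.1, -0.1, -0.1, 0, -0.1],
    [0, -0.3, -0.2, -0.2, -0.2, -0.01, -0.21],
    [0, -0.4, -0.3, -0.3, -0.3, -0.02, -0.32],
    [0, -0.5, -0.4, -0.4, -0.42, -0.03, -0.44],
    [0, -0.7, -0.6, -0.4, -0.53, -0.04, -0.56],
    [0, -0.7, -0.6, -0.4, -0.53, -0.04, -0.56],
    [0, -0.7, -0.6, -0.4, -0.53, -0.04, -0.56],
    [0, -0.7, -0.6, -0.4, -0.53, -0.04, -0.56]
  ]
}}

```text
clock: 10.85
tool_pos: [0.5249, 0.0399, 0.2961]
orientation: [-179.8, 45.2, -100.0]
force: [0.3, -0.7, -3.2]
opening: 0.0297
```

```bash
python3 - <<'E'
from h import *
p,R,o=pose();print(o["joint_pos"],p,o["force"],o["qvel"])
R=tilt(80,45);tz=R.as_matrix()[:,2]
plan(np.array([.523,.028,.31])+.019*tz,R)
s=snap("wrist","w7");np.save("w7.npy",dict(s),allow_pickle=True)
a=snap("side","s7");b=snap("top");crop(a,130,260,220,380,5,"s7c");crop(b,120,240,240,390,5,"t7c")
np.save("s7.npy",dict(a),allow_pickle=True);np.save("t7.npy",dict(b),allow_pickle=True)
E
```

```text
[-10.42794474   8.14281816  -3.95846746 -45.78299257 -81.60411389
   8.93971096] [0.5248848  0.03993865 0.29614807] [ 0.25088726 -0.70543648 -3.22502902] [ 0.03341339 -0.46671919  0.04225275 -0.0376599  -0.20080982  0.1673241 ]
shift [-0.12 -0.02  0.07] rot [-0.003  0.003 -0.   ] clock 10.85
```

View pics/w7.png

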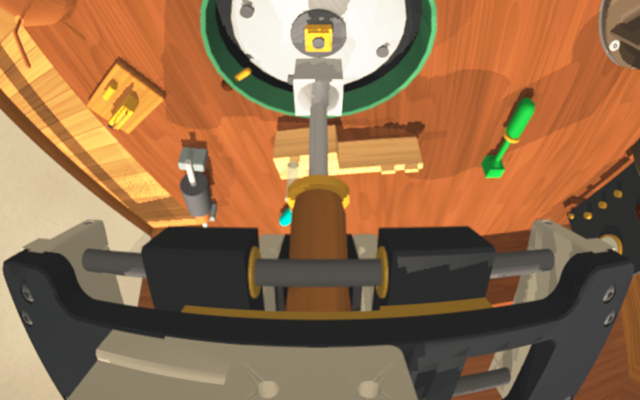

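View pics/s7c.png

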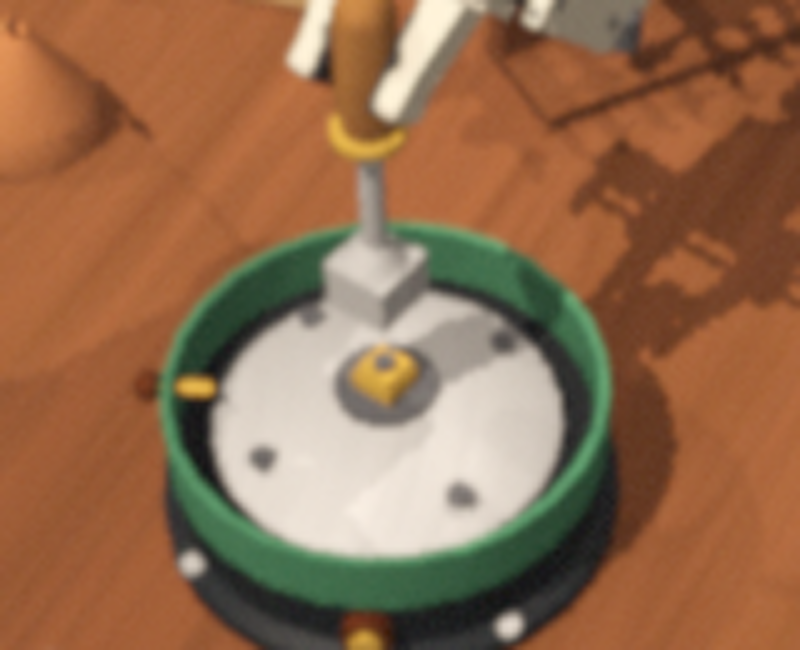

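View pics/t7c.png

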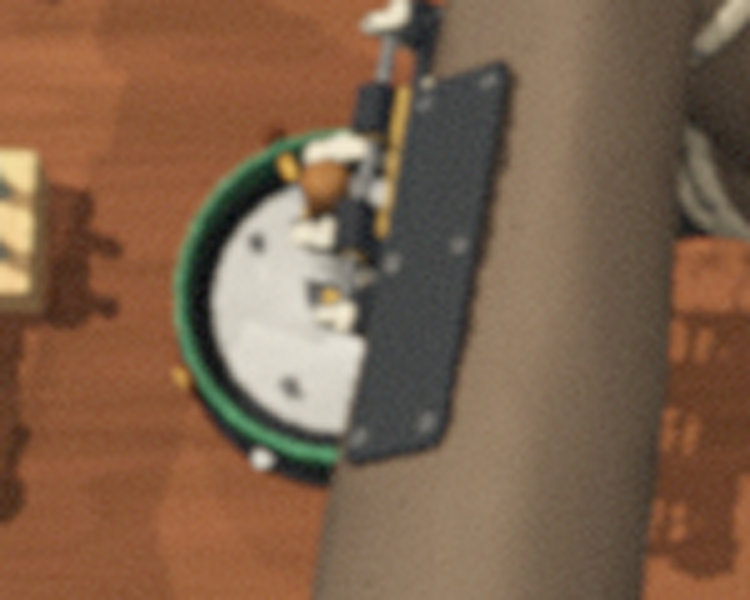

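```bash
python3 - <<'E'
from h import *
w=np.load("w7.npy",allow_pickle=True).item();a=np.load("s7.npy",allow_pickle=True).item()
crop(w,20,220,250,400,4,"w7c")
kc=np.array([.523,.028,.25])
for n,d in (("rim",-.098),("sockettop",-.070),("collar",.015),("end",.098)):
    X=kc+[0,0,d];u=proj(a,X);v=proj(w,X,True)
    print(n,"side crop",(u-[220,130]+.5)*5-.5,"wrist crop",(v-[250,20]+.5)*4-.5)
c,sn=np.cos(np.radians(-10)),np.sin(np.radians(-10))
for z in(-.098,-.070):
  for i,j in((1,1),(1,-1),(-1,-1),(-1,1)):
    X=kc+[.0175*(c*i-sn*j),.0175*(sn*i+c*j),z];u=proj(a,X);v=proj(w,X,True)
    print("corner",z,i,j,"side",((u-[220,130]+.5)*5-.5).round(),"wrist",((v-[250,20]+.5)*4-.5).round())
E
```

```text
rim side crop [383.00235466 297.15304811] wrist crop [273.60196602 204.66104666]
sockettop side crop [380.45514146 258.2575107 ] wrist crop [273.44071616 291.78571034]
collar side crop [372.1563108  131.53569625] wrist crop [272.72777466 680.2686292 ]
end side crop [363.12040469  -6.44114219] wrist crop [ 271.63783754 1284.6701876 ]
corner -0.098 1 1 side [333. 303.] wrist [191. 272.]
corner -0.098 1 -1 side [377. 261.] wrist [182. 134.]
corner -0.098 -1 -1 side [433. 291.] wrist [365. 134.]
corner -0.098 -1 1 side [389. 334.] wrist [357. 271.]
corner -0.07 1 1 side [329. 264.] wrist [184. 361.]
corner -0.07 1 -1 side [374. 222.] wrist [173. 218.]
corner -0.07 -1 -1 side [431. 252.] wrist [373. 218.]
corner -0.07 -1 1 side [387. 296.] wrist [363. 360.]
```

View pics/w7c.png

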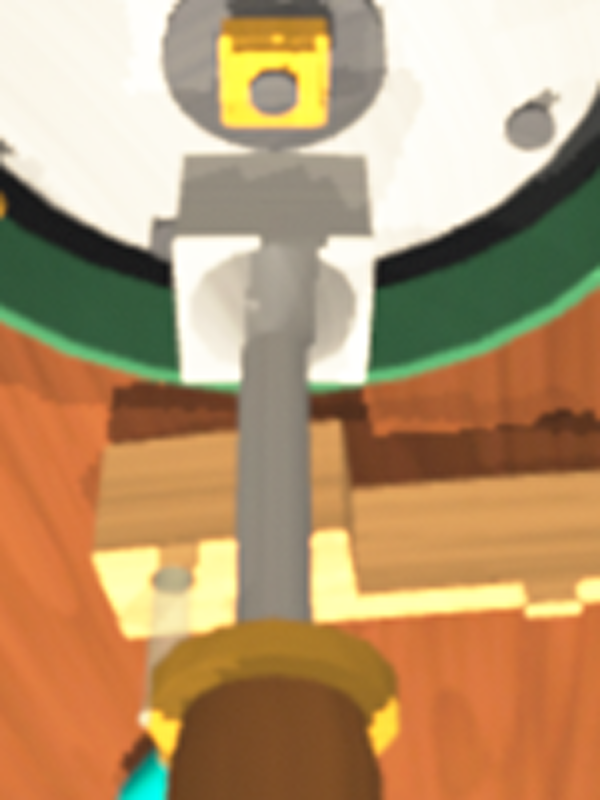

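```bash
python3 - <<'E'
from h import *
a=np.load("s7.npy",allow_pickle=True).item()
crop(a,125,205,270,320,9,"s7d")
E
```

```text
(no output)
```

View pics/s7d.png

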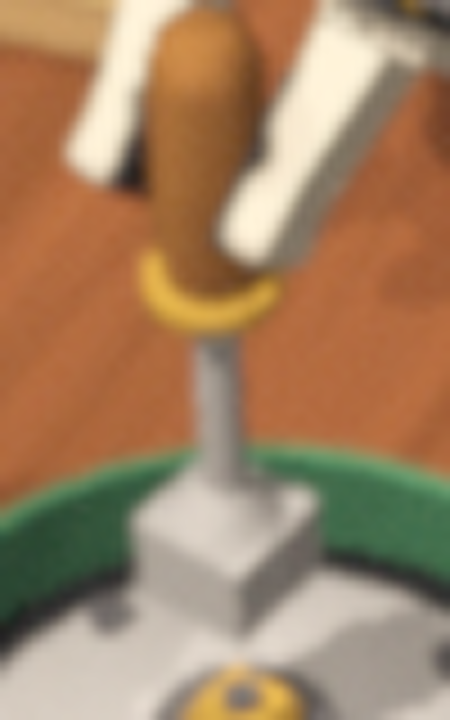

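```bash
python3 - <<'E'
from h import *
w=np.load("w7.npy",allow_pickle=True).item();a=np.load("s7.npy",allow_pickle=True).item()
S=lambda x,y:ray(a,270+(x+.5)/9-.5,125+(y+.5)/9-.5); W=lambda x,y:ray(w,250+(x+.5)/4-.5,20+(y+.5)/4-.5,True)
T={}
for n,s,v in (("t11",(133,518),(183,383)),("t-11",(236,578),(367,382)),("t-1-1",(320,492),(375,237)),("b-1-1",(322,548),(368,156))):
    T[n]=tri(S(*s),W(*v));print(n,T[n][0].round(4),np.round(T[n][1],4))
print("top center", (T["t11"][0]+T["t-1-1"][0])/2)
p,R,o=pose();tz=R.as_matrix()[:,2];print("grip pt",p-.019*tz)
E
```

```text
t11 [0.5443 0.0452 0.1834] [0.0003 0.0003]
t-11 [0.5092 0.0518 0.1829] [0.0006 0.0006]
t-1-1 [0.5033 0.0153 0.184 ] [0.0005 0.0005]
b-1-1 [0.5036 0.014  0.1602] [0.001 0.001]
top center [0.5237746  0.03024954 0.18367116]
grip pt [0.52244892 0.02667247 0.30981665]
```

```bash
python3 - <<'E'
from h import *
w=np.load("w7.npy",allow_pickle=True).item();a=np.load("s7.npy",allow_pickle=True).item()
S=lambda x,y:ray(a,270+(x+.5)/9-.5,125+(y+.5)/9-.5); W=lambda x,y:ray(w,250+(x+.5)/4-.5,20+(y+.5)/4-.5,True)
for r in (690,700,710): print(tri(S(211,283),W(276,r)))
# projected collar outlines for lean 0 and lean 1.8deg
for lean in (0,.029):
    ax=np.array([0,-lean,1]);st=np.array([.5238,.0302,.1837]);C=st+ax*.085
    th=np.linspace(0,2*np.pi,73)
    for zz in (.082,.088):
        P=[proj(w,st+ax*zz+.018*np.array([np.cos(t),np.sin(t),0]),True) for t in th];P=(np.array(P)-[250,20]+.5)*4
        Q=[proj(a,st+ax*zz+.018*np.array([np.cos(t),np.sin(t),0])) for t in th];Q=(np.array(Q)-[270,125]+.5)*9
        print(lean,zz,"wrist rows",P[:,1].min(),P[:,1].max(),"cols",P[:,0].min(),P[:,0].max(),"side rows",Q[:,1].min(),Q[:,1].max(),"cols",Q[:,0].min(),Q[:,0].max())
E
```

```text
(array([0.5236549 , 0.03015843, 0.26571399]), [np.float64(0.0008361330205435375), np.float64(0.0008361330205435323)])
(array([0.52349341, 0.0309757 , 0.26673396]), [np.float64(0.0004938290925273904), np.float64(0.0004938290925273177)])
(array([0.52333138, 0.03179181, 0.26775667]), [np.float64(0.00015102199582489492), np.float64(0.0001510219958247439)])
0 0.082 wrist rows 621.7673562201858 753.7482734873329 cols 145.2451780975739 395.67458750914193 side rows 236.26265057229506 335.06075813281745 cols 142.87777818506606 284.55789532383056
0 0.088 wrist rows 659.9294433543354 787.8690478763984 cols 142.9463480510965 397.74906218931824 side rows 219.1816105183802 318.0093089566533 cols 141.45387126031636 283.68935693960236
0.029 0.082 wrist rows 611.4701748548397 746.4561256616445 cols 140.8539279644092 394.1216028693375 side rows 230.52019802842588 329.0746594333243 cols 147.4171076620059 288.91650583128296
0.029 0.088 wrist rows 649.1341833223299 780.3196600333417 cols 138.09950340679802 396.0958345731983 side rows 213.01816391535783 311.5833240537312 cols 146.34582598078725 288.3858653266932
```

```bash
python3 - <<'E'
from h import *
p,R,o=pose()
for d in (.04,.055,.065,.068): plan(p+[-.0005,-.002,-d],tilt(80,45))
E
```

```text
shift [2.98 0.03 2.67] rot [-0.004  0.003  0.001] clock 11.0
shift [4.05 0.03 3.73] rot [-0.004  0.003  0.001] clock 11.0
shift [4.75 0.03 4.44] rot [-0.004  0.003  0.001] clock 11.0
shift [4.97 0.03 4.65] rot [-0.004  0.003  0.001] clock 11.0
```

{"name": "move_arm", "arguments": {
  "commands": [
    [0, 1, 0, 0.8, 0, 0, 0],
    [0, 2, 0, 1.8, 0, 0, 0],
    [0, 2.98, 0.03, 2.67, -0.003, 0.003, 0],
    [0, 2.98, 0.03, 2.67, -0.003, 0.003, 0],
    [0, 3.5, 0.03, 3.2, -0.003, 0.003, 0],
    [0, 3.8, 0.03, 3.5, -0.003, 0.003, 0],
    [0, 4.05, 0.03, 3.73, -0.003, 0.003, 0],
    [0, 4.05, 0.03, 3.73, -0.003, 0.003, 0]
  ]
}}

```text
clock: 12.0
tool_pos: [0.5246, 0.0377, 0.2405]
orientation: [179.9, 45.0, -100.1]
force: [-0.7, 0.9, -2.1]
opening: 0.0294
```

```bash
python3 - <<'E'
from h import *
p,R,o=pose();print(p,o["force"],o["moment"],o["joint_pos"])
s=snap("wrist");crop(s,20,170,240,400,4.5,"w8c");crop(snap("side"),125,225,260,340,6,"s8c")
E
```

```text
[0.52456228 0.03765125 0.24052388] [-0.71519168  0.86225479 -2.0798436 ] [-2.9279078   0.57328153  0.04127715] [-10.78050988  11.31459581  -7.476476   -46.42783444 -77.40875479
  14.00715908]
```

View pics/w8c.png

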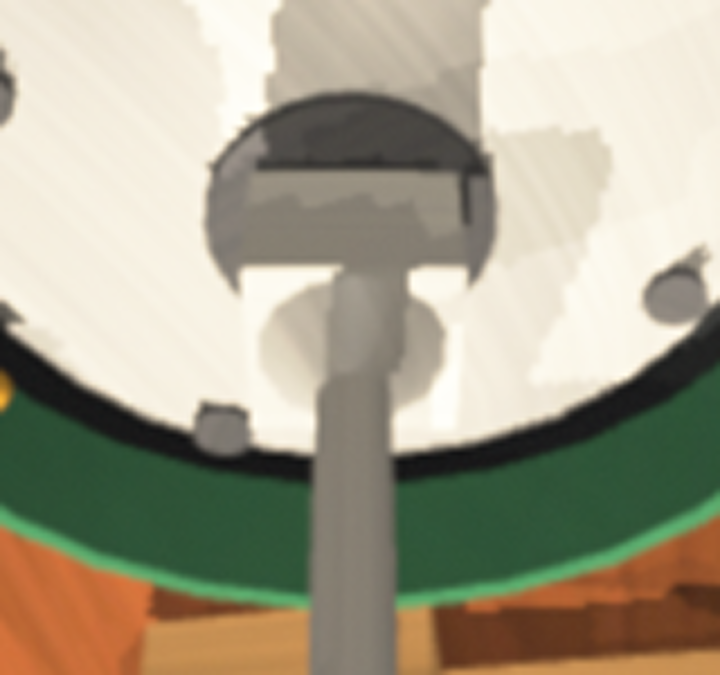

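View pics/s8c.png

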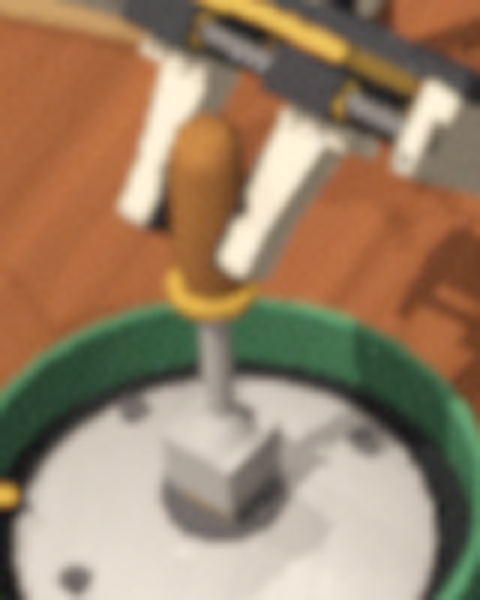

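{"name": "move_arm", "arguments": {
  "commands": [
    [0, 0.14, 0, 0.14, 0, 0, 0],
    [0, 0.28, 0, 0.28, 0, 0, 0],
    [0, 0.42, 0, 0.42, 0, 0, 0],
    [0, 0.56, 0, 0.56, 0, 0, 0],
    [0, 0.64, 0, 0.64, 0, 0, 0],
    [0, 0.7, 0, 0.7, 0, 0, 0],
    [0, 0.7, 0, 0.7, 0, 0, 0],
    [0, 0.7, 0, 0.7, 0, 0, 0]
  ]
}}

```text
clock: 13.1
tool_pos: [0.5247, 0.0377, 0.2312]
orientation: [180.0, 45.0, -100.0]
force: [-1.0, 0.7, 2.4]
opening: 0.0292
```

{"name": "move_arm", "arguments": {
  "commands": [
    [0, 0.03, 0, 0.03, 0, 0, 0],
    [0, 0.06, 0, 0.06, 0, 0, 0],
    [0, 0.09, 0, 0.09, 0, 0, 0],
    [0, 0.09, 0, 0.09, 0, 0, 0],
    [0, 0.09, 0, 0.09, 0, 0, 0],
    [0, 0.09, 0, 0.09, 0, 0, 0],
    [0, 0.09, 0, 0.09, 0, 0, 0],
    [0, 0.09, 0, 0.09, 0, 0, 0]
  ]
}}

```text
clock: 14.1
tool_pos: [0.525, 0.0381, 0.2311]
orientation: [-179.9, 45.1, -99.9]
force: [-1.9, 1.0, 10.4]
opening: 0.0292
```

```bash
python3 - <<'E'
from h import *
p,R,o=pose();print(p,o["force"],o["moment"])
s=snap("wrist");crop(s,20,170,240,400,4.5,"w9c");crop(snap("side"),125,225,260,340,6,"s9c")
E
```

```text
[0.52497301 0.03813965 0.23107011] [-1.91064447  0.97660994 10.40476027] [0.40123806 0.82313011 0.58786599]
```

View pics/w9c.png

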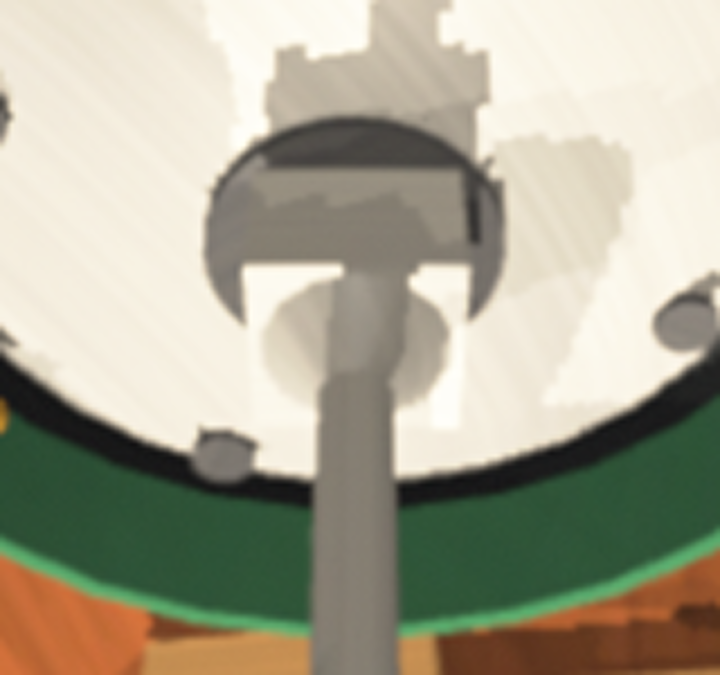

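View pics/s9c.png

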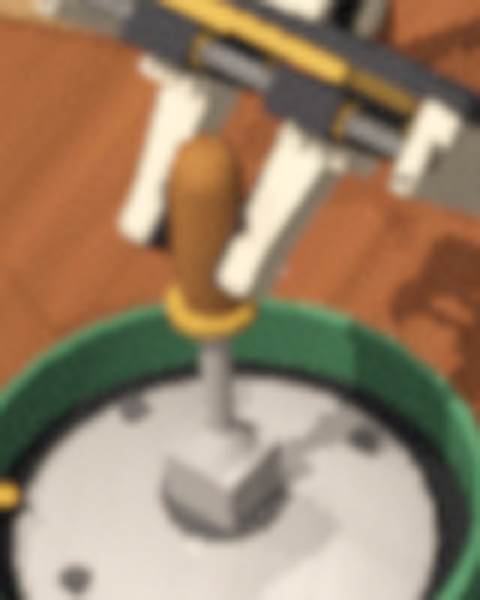

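{"name": "move_arm", "arguments": {
  "commands": [
    [0, -0.06, 0, -0.06, 0, 0, 0],
    [0, -0.06, 0, -0.06, 0, 0, 0],
    [3.5, -0.06, 0, -0.06, 0, 0, 0],
    [4.2, -0.06, 0, -0.06, 0, 0, 0],
    [6, -0.06, 0, -0.06, 0, 0, 0],
    [8, -0.06, 0, -0.06, 0, 0, 0],
    [8, -0.06, 0, -0.06, 0, 0, 0],
    [8, -0.06, 0, -0.06, 0, 0, 0]
  ]
}}

```text
clock: 15.2
tool_pos: [0.5246, 0.0376, 0.2303]
orientation: [179.9, 45.0, -100.0]
force: [0.2, -0.5, 0.4]
opening: 0.076
```

```bash
python3 - <<'E'
from h import *
p,R,o=pose();print(p,o["force"],o["moment"])
crop(snap("side"),125,225,260,340,6,"s10c")
E
```

```text
[0.52463991 0.03763649 0.23034824] [ 0.18040156 -0.50376462  0.3911794 ] [-2.31186681  0.50893754  0.05996541]
```

View pics/s10c.png

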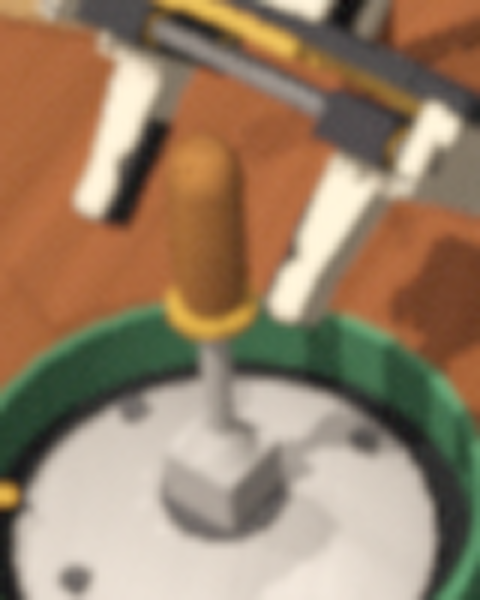

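```bash
python3 - <<'E'
from h import *
p,R,o=pose();tz=R.as_matrix()[:,2]
q=p-.13*tz
plan(q,R);plan([.523,-.03,.37],down(-100))
E
```

```text
shift [  0.   0. -13.] rot [0. 0. 0.] clock 15.25
shift [ -5.15  -1.01 -14.61] rot [ 0.001  0.785 -0.   ] clock 15.25
```

```bash
python3 - <<'E'
from h import *
plan([.53,.10,.37],down(-100))
E
```

```text
shift [-14.28   0.56  -5.47] rot [ 0.001  0.785 -0.   ] clock 15.25
```

{"name": "move_arm", "arguments": {
  "commands": [
    [8, 0, 0, -3, 0, 0, 0],
    [8, 0, 0, -7, 0, 0, 0],
    [8, 0, 0, -12, 0, 0, 0],
    [8, -1.5, -0.3, -14, 0, 0.15, 0],
    [8, -3, -0.6, -14.6, 0, 0.32, 0],
    [8, -4.5, -0.9, -14.6, 0, 0.5, 0],
    [8, -5.1, -1, -14.6, 0, 0.66, 0],
    [8, -5.1, -1, -14.6, 0, 0.785, 0]
  ]
}}

```text
clock: 16.25
tool_pos: [0.5233, -0.0292, 0.3711]
orientation: [-179.9, -0.2, -99.9]
force: [-1.1, -1.0, -0.3]
opening: 0.0799
```

```bash
python3 - <<'E'
from h import *
print(pose()[2]["joint_pos"]);plan([.53,.10,.37],down(-100))
E
```

```text
[ 18.43978051   2.48652498  -3.88628162   0.22421255 -83.58876644
 -28.35717353]
shift [-12.85   1.56   0.06] rot [-0.002 -0.003  0.002] clock 16.25
```

{"name": "move_arm", "arguments": {
  "commands": [
    [8, -5, 0.6, 0, 0, 0, 0],
    [8, -10, 1.2, 0, 0, 0, 0],
    [8, -12.8, 1.6, 0, 0, 0, 0],
    [8, -12.8, 1.6, 0, 0, 0, 0],
    [8, -12.8, 1.6, 0, 0, 0, 0],
    [8, -12.8, 1.6, 0, 0, 0, 0],
    [8, -12.8, 1.6, 0, 0, 0, 0],
    [8, -12.8, 1.6, 0, 0, 0, 0]
  ]
}}

```text
clock: 17.25
tool_pos: [0.5294, 0.098, 0.3698]
orientation: [180.0, 0.0, -100.0]
force: [-0.7, 0.3, -0.3]
opening: 0.0797
```

```bash
python3 - <<'E'
from h import *
s=snap("wrist");np.save("w11.npy",dict(s),allow_pickle=True);a=snap("side");np.save("s11.npy",dict(a),allow_pickle=True)
crop(s,60,260,220,420,4,"w11c");crop(a,115,225,260,340,7,"s11c")
print(pose()[0])
for X in ([.5233,.028,.286],[.5233,.028,.203],[.5233,.028,.117]):
    print((proj(s,X,True)-[220,60]+.5)*4,(proj(a,X)-[260,115]+.5)*7)
E
```

```text
[0.52938646 0.09823178 0.36977575]
[360.85087372 246.64273419] [237.83038289 242.68729851]
[368.64460716 246.51905803] [249.53812935 420.83123852]
[373.40709207 246.4476587 ] [260.45689546 586.97012967]
```

View pics/w11c.png

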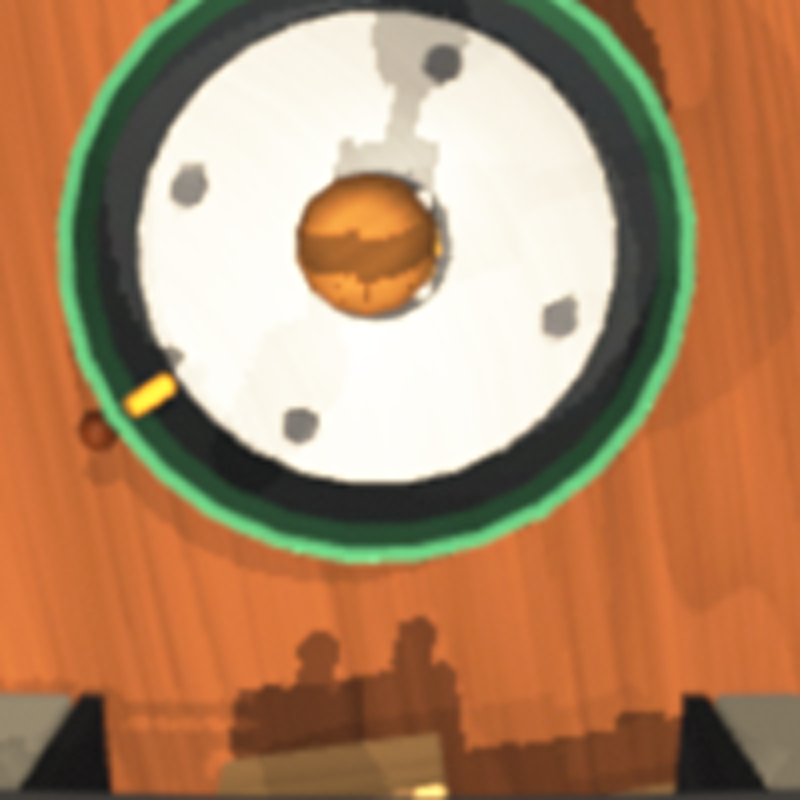

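View pics/s11c.png

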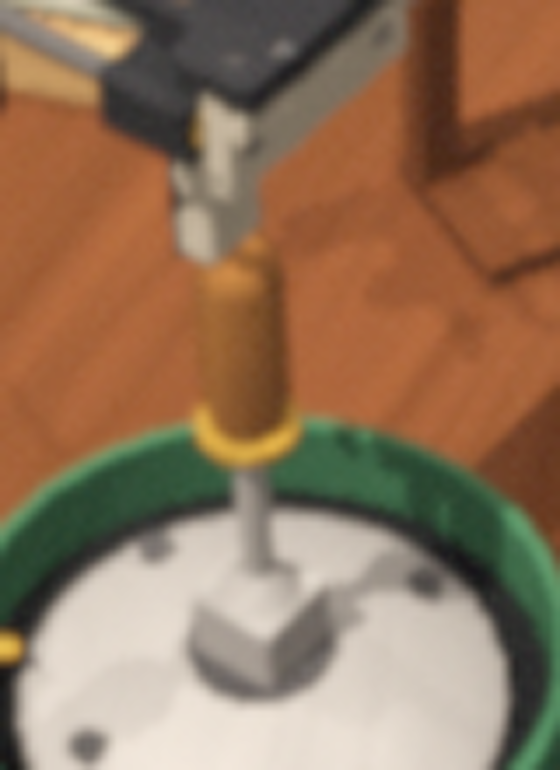

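```bash
python3 - <<'E'
from h import *
s=np.load("w11.npy",allow_pickle=True).item()
c=onz(s,220+368/4-.5,60+245.5/4-.5,.275,True);print(c)
plan([c[0],c[1],.33],down(-100))
plan([c[0],c[1],.242],down(-100))
E
```

```text
[0.52209843 0.02798461 0.275     ]
shift [ 7.05 -0.51  3.97] rot [ 0.001  0.    -0.001] clock 17.35
shift [ 7.05 -0.51 12.77] rot [ 0.001  0.    -0.001] clock 17.35
```

{"name": "move_arm", "arguments": {
  "commands": [
    [8, 3.5, -0.25, 0, 0, 0, 0],
    [8, 7.05, -0.5, 0, 0, 0, 0],
    [8, 7.05, -0.5, 2, 0, 0, 0],
    [8, 7.05, -0.5, 4, 0, 0, 0],
    [8, 7.05, -0.5, 6.5, 0, 0, 0],
    [8, 7.05, -0.5, 9, 0, 0, 0],
    [8, 7.05, -0.5, 11.5, 0, 0, 0],
    [8, 7.05, -0.5, 12.7, 0, 0, 0]
  ]
}}

```text
clock: 18.35
tool_pos: [0.5214, 0.0281, 0.2415]
orientation: [179.9, -0.0, -100.0]
force: [0.9, 0.7, -0.5]
opening: 0.0804
```

```bash
python3 - <<'E'
from h import *
p,R,o=pose();print(p,o["joint_pos"],o["force"],o["moment"])
plan([.5223,.028,.242],down(-100))
s=snap("wrist","w12")
a=snap("side");crop(a,115,225,260,340,7,"s12c")
E
```

```text
[0.52143984 0.02809696 0.24147266] [ 2.45924564e+01  5.58418668e+00 -1.69753795e+01 -5.66140832e-02
 -6.75556948e+01 -3.45774965e+01] [ 0.90544212  0.67657402 -0.49919999] [-0.02401821  0.06451229 -0.00670142]
shift [-0.01 -0.09 -0.05] rot [ 0.002 -0.    -0.   ] clock 18.35
```

View pics/w12.png

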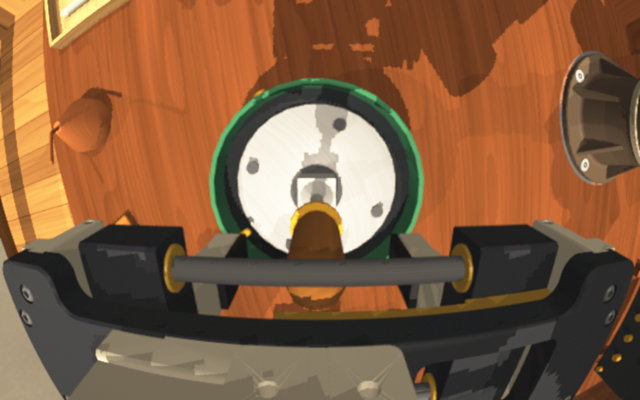

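View pics/s12c.png

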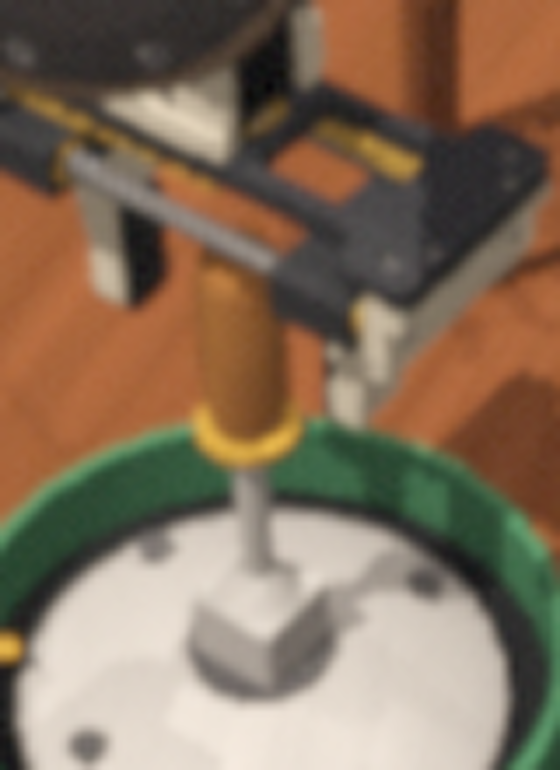

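{"name": "move_arm", "arguments": {
  "commands": [
    [5, 0, -0.08, 0, 0, 0, 0],
    [3.5, 0, -0.08, 0, 0, 0, 0],
    [0, 0, -0.08, 0, 0, 0, 0],
    [0, 0, -0.08, 0, 0, 0, 0],
    [0, 0, -0.08, 0, 0, 0, 0],
    [0, 0, -0.08, 0, 0, 0, 0],
    [0, 0, -0.08, 0, 0, 0, 0],
    [0, 0, -0.08, 0, 0, 0, 0]
  ]
}}

```text
clock: 19.45
tool_pos: [0.5228, 0.0282, 0.2427]
orientation: [180.0, 0.0, -100.0]
force: [-0.4, 0.5, 1.3]
opening: 0.0298
```

```bash
python3 - <<'E'
from h import *
p,R,o=pose();print(p,o["force"],o["moment"],o["opening"])
E
```

```text
[0.52275147 0.02817184 0.2427167 ] [-0.39299579  0.51593557  1.34619846] [0.06353394 0.22297287 0.01298085] 0.02976448613595942
```

{"name": "move_arm", "arguments": {
  "commands": [
    [0, 0, 0, 0, 0, 0, 0.07],
    [0, 0, 0, 0, 0, 0, 0.14],
    [0, 0, 0, 0, 0, 0, 0.21],
    [0, 0, 0, 0, 0, 0, 0.28],
    [0, 0, 0, 0, 0, 0, 0.35],
    [0, 0, 0, 0, 0, 0, 0.42],
    [0, 0, 0, 0, 0, 0, 0.49],
    [0, 0, 0, 0, 0, 0, 0.56]
  ]
}}

```text
clock: 20.45
tool_pos: [0.5231, 0.0285, 0.2428]
orientation: [180.0, 0.0, -132.2]
force: [-0.1, 1.0, -0.2]
opening: 0.0291
```

```bash
python3 - <<'E'
from h import *
p,R,o=pose();print(p,o["orientation"],o["force"],o["moment"],o["opening"])
s=snap("wrist");crop(s,80,300,220,420,3.5,"w13")
E
```

```text
[0.52314516 0.0284845  0.2427703 ] [ 1.79971165e+02  4.83211936e-02 -1.32195916e+02] [-0.10012098  0.97800313 -0.18649922] [ 0.4003689  -0.29139586  0.15055248] 0.029073515111273936
```

View pics/w13.png

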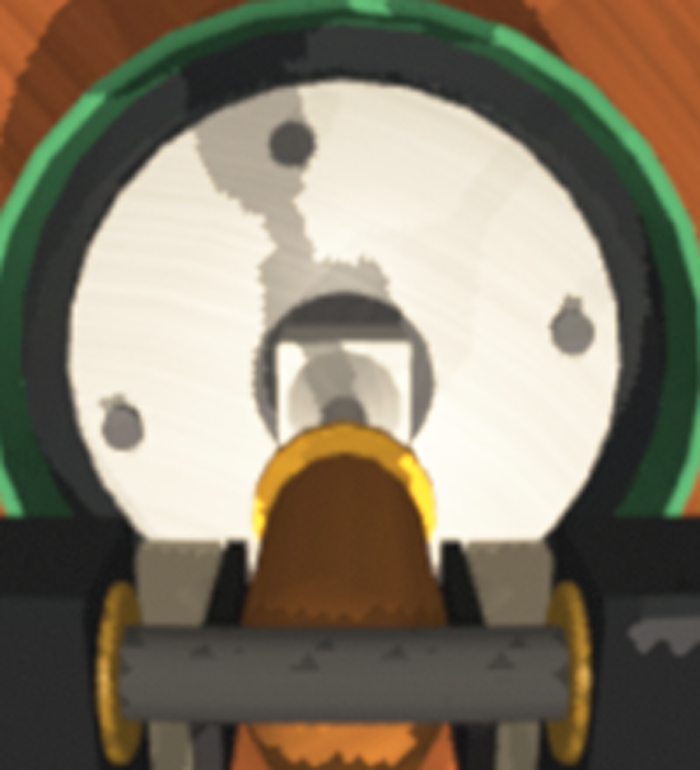

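{"name": "move_arm", "arguments": {
  "commands": [
    [0, 0, 0, 0, 0, 0, 0.04],
    [0, 0, 0, 0, 0, 0, 0.08],
    [0, 0, 0, 0, 0, 0, 0.12],
    [0, 0, 0, 0, 0, 0, 0.16],
    [0, 0, 0, 0, 0, 0, 0.2],
    [0, 0, 0, 0, 0, 0, 0.24],
    [0, 0, 0, 0, 0, 0, 0.28],
    [0, 0, 0, 0, 0, 0, 0.32]
  ]
}}

```text
clock: 21.5
tool_pos: [0.5232, 0.0285, 0.2428]
orientation: [180.0, 0.0, -150.4]
force: [1.3, 0.2, -0.3]
opening: 0.0296
```

```bash
python3 - <<'E'
from h import *
p,R,o=pose();print(p,o["orientation"],o["force"],o["moment"],o["opening"])
s=snap("wrist");crop(s,80,300,220,420,3.5,"w14")
E
```

```text
[0.52315026 0.02845605 0.24280097] [ 1.79962357e+02  3.62742491e-02 -1.50388412e+02] [ 1.27058969  0.22540178 -0.32111633] [ 0.38914509 -0.34161989  0.46202646] 0.02962461740800585
```

View pics/w14.png

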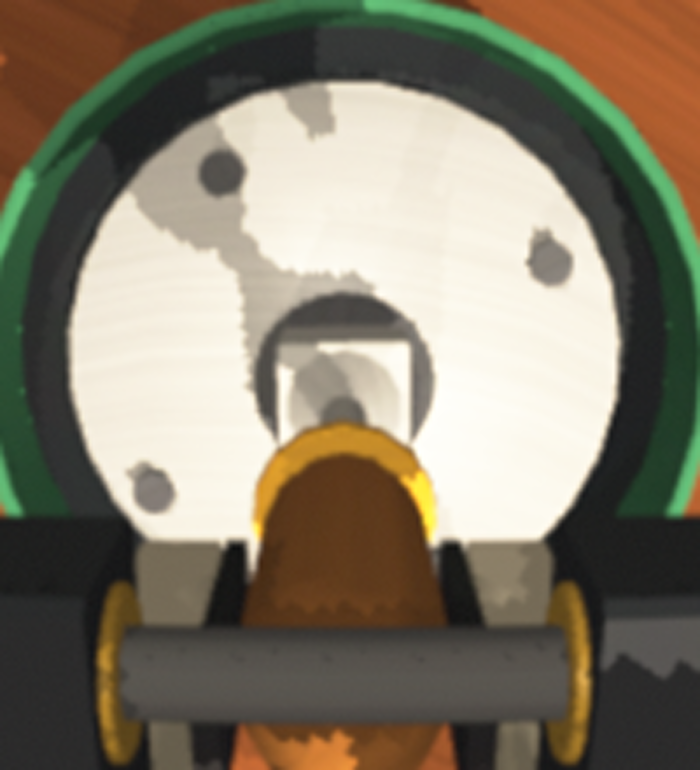

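{"name": "move_arm", "arguments": {
  "commands": [
    [0, 0, 0, 0, 0, 0, 0.03],
    [0, 0, 0, 0, 0, 0, 0.06],
    [0, 0, 0, 0, 0, 0, 0.09],
    [0, 0, 0, 0, 0, 0, 0.12],
    [0, 0, 0, 0, 0, 0, 0.12],
    [0, 0, 0, 0, 0, 0, 0.12],
    [0, 0, 0, 0, 0, 0, 0.12],
    [0, 0, 0, 0, 0, 0, 0.12]
  ]
}}

```text
clock: 22.55
tool_pos: [0.523, 0.0282, 0.2429]
orientation: [180.0, 0.0, -157.3]
force: [2.2, 2.2, 2.1]
opening: 0.0294
```

```bash
python3 - <<'E'
from h import *
p,R,o=pose();print(p,o["orientation"],o["joint_pos"],o["force"],o["moment"],o["opening"])
s=snap("wrist");crop(s,80,300,220,420,3.5,"w15")
E
```

```text
[0.52295994 0.02824431 0.24289822] [ 1.79961799e+02  1.11732644e-02 -1.57290068e+02] [ 2.45450913e+01  5.59977081e+00 -1.67733699e+01 -4.09062821e-02
 -6.76144735e+01 -9.18195813e+01] [2.18146558 2.18736965 2.13771751] [ 0.87817978 -0.96414543  0.53923879] 0.02939858717287064
```

View pics/w15.png

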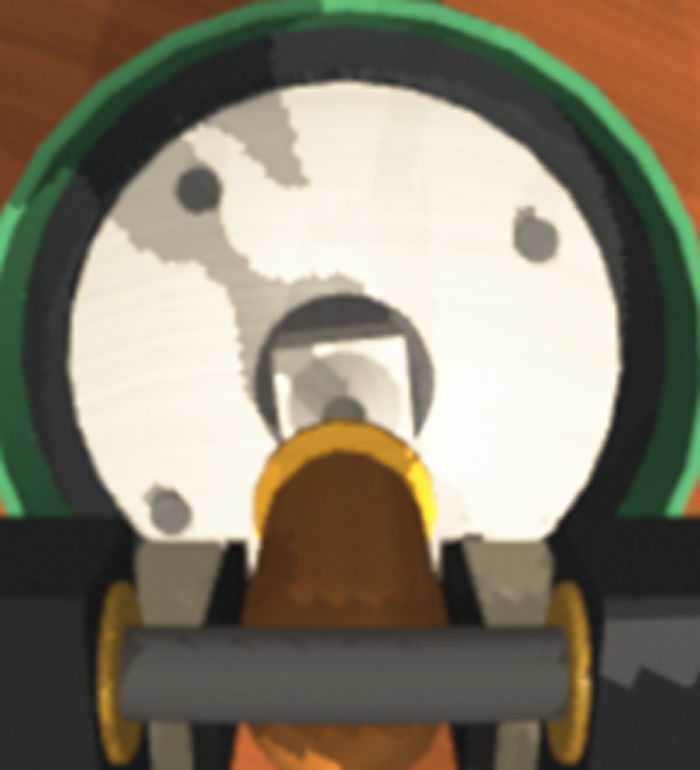

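{"name": "move_arm", "arguments": {
  "commands": [
    [0, 0, 0, 0, 0, 0, -0.04],
    [0, 0, 0, 0, 0, 0, -0.08],
    [0, 0, 0, 0, 0, 0, -0.1],
    [0, 0, 0, -0.4, 0, 0, -0.1],
    [0, 0, 0, -1, 0, 0, -0.1],
    [0, 0, 0, -2, 0, 0, -0.1],
    [0, 0, 0, -4, 0, 0, -0.1],
    [0, 0, 0, -7, 0, 0, -0.1]
  ]
}}

```text
clock: 23.6
tool_pos: [0.5216, 0.0276, 0.3129]
orientation: [179.9, -0.2, -151.6]
force: [0.6, 0.9, -1.9]
opening: 0.0295
```

```bash
python3 - <<'E'
from h import *
p,R,o=pose();print(p,o["orientation"],o["force"],o["moment"],o["opening"])
s=snap("wrist","w16");a=snap("side");crop(a,90,220,230,350,6,"s16c")
E
```

```text
[0.52157467 0.0275663  0.31292038] [ 179.93695048   -0.2184741  -151.59074417] [ 0.57521268  0.86441198 -1.9416718 ] [ 0.05762333 -0.08470331 -0.06678429] 0.02950283248187664
```

View pics/w16.png

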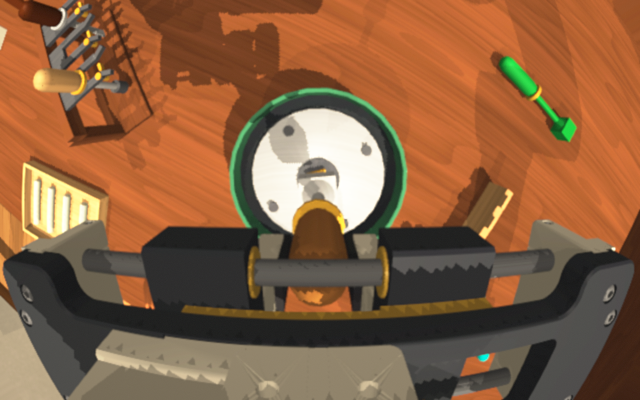

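View pics/s16c.png

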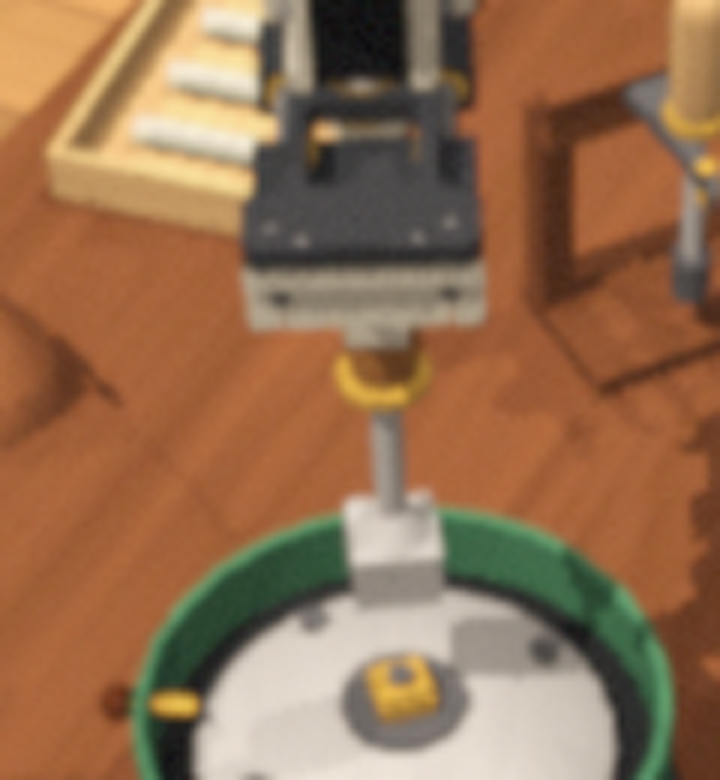

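```bash
python3 - <<'E'
from h import *
plan([.394,-.27,.30],down(-125.4))
b=snap("top")
crop(b,140,220,265,355,7,"t17")
E
```

```text
shift [ 25.59 -20.01   1.58] rot [-0.002  0.003 -0.457] clock 23.7
```

View pics/t17.png

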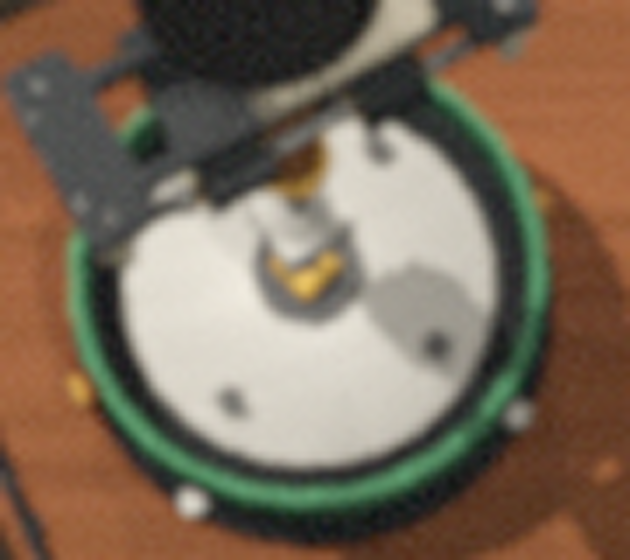

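{"name": "move_arm", "arguments": {
  "commands": [
    [0, 2.5, -2, 0.2, 0, 0, -0.04],
    [0, 6.5, -5, 0.5, 0, 0, -0.1],
    [0, 10.5, -8.2, 0.8, 0, 0, -0.18],
    [0, 14.5, -11.4, 1, 0, 0, -0.25],
    [0, 18.5, -14.5, 1.2, 0, 0, -0.33],
    [0, 22, -17.4, 1.4, 0, 0, -0.4],
    [0, 24.5, -19.2, 1.5, 0, 0, -0.44],
    [0, 25.6, -20, 1.6, 0, 0, -0.457]
  ]
}}

```text
clock: 24.75
tool_pos: [0.3909, -0.2707, 0.2955]
orientation: [179.8, -0.0, -125.5]
force: [0.2, 0.1, -3.1]
opening: 0.0297
```

{"name": "move_arm", "arguments": {
  "commands": [
    [0, 0, 0, 0, 0, 0, 0],
    [0, 0, 0, 0, 0, 0, 0],
    [0, 0, 0, 0, 0, 0, 0],
    [0, 0, 0, 0, 0, 0, 0],
    [0, 0, 0, 0, 0, 0, 0],
    [0, 0, 0, 0, 0, 0, 0],
    [0, 0, 0, 0, 0, 0, 0],
    [0, 0, 0, 0, 0, 0, 0]
  ]
}}

```text
clock: 25.75
tool_pos: [0.3929, -0.2696, 0.2966]
orientation: [180.0, 0.0, -125.4]
force: [-0.1, 0.2, -3.0]
opening: 0.0293
```

```bash
python3 - <<'E'
from h import *
p,R,o=pose();print(p,o["orientation"],o["joint_pos"],o["force"],o["clock"])
s=snap("wrist","w18");np.save("w18.npy",dict(s),allow_pickle=True)
a=snap("side");np.save("s18.npy",dict(a),allow_pickle=True);crop(a,40,170,290,410,6,"s18c")
crop(s,30,230,150,350,4,"w18c")
E
```

```text
[ 0.39289255 -0.26960172  0.29659292] [ 1.79951206e+02  4.99966945e-03 -1.25384256e+02] [-1.07435185e+01 -9.23398065e-01 -1.66432249e+01 -2.58496043e-02
 -7.43224410e+01 -2.46337408e+01] [-0.1003229   0.22499724 -2.97215382] 25.75
```

View pics/w18.png

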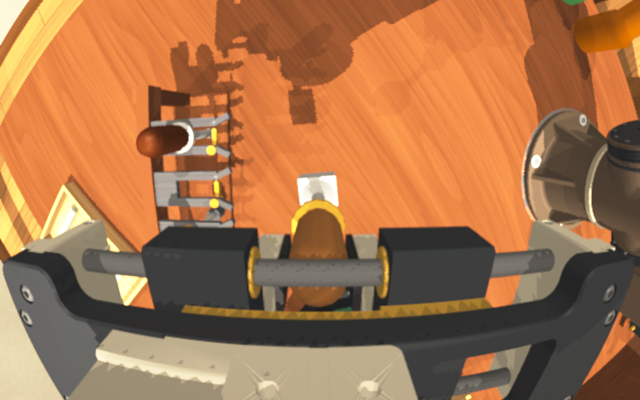

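View pics/w18c.png

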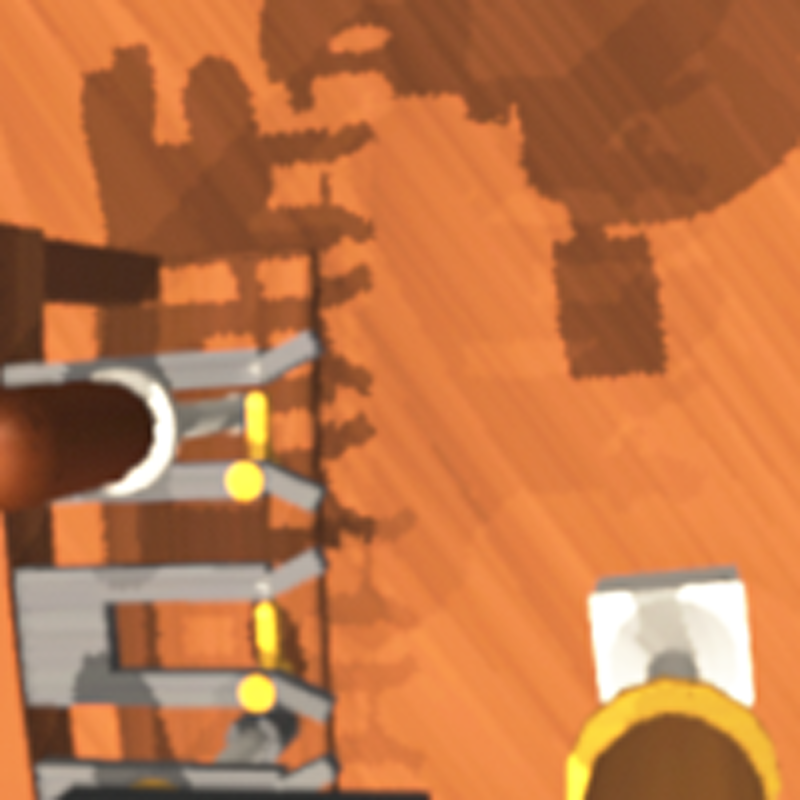

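View pics/s18c.png

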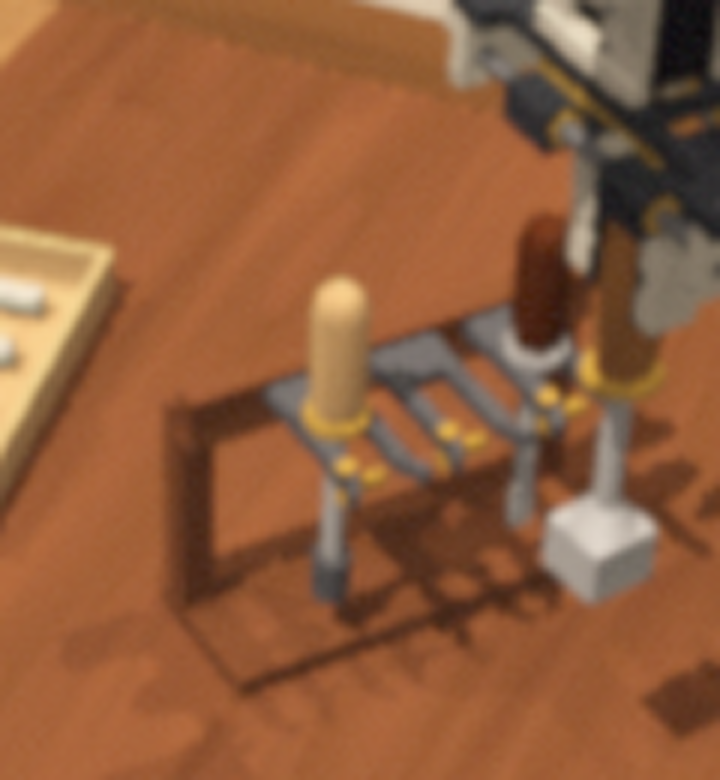

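```bash
python3 - <<'E'
from h import *
s=np.load("w18.npy",allow_pickle=True).item()
crop(s,160,225,150,240,8,"w18d")
W=lambda x,y,z=.15:onz(s,150+(x+.5)/4-.5,30+(y+.5)/4-.5,z,True)
for n,x,y in (("end up",113,604),("end lo",113,668),("up inner mouth",262,598),("lo inner mouth",245,672),("up outer",150,570),("lo outer",150,703),("tip up",320,553),("tip lo",328,712)):
    print(n,W(x,y).round(4))
E
```

```text
end up [ 0.5086 -0.367   0.15  ]
end lo [ 0.5205 -0.3536  0.15  ]
up inner mouth [ 0.4724 -0.3422  0.15  ]
lo inner mouth [ 0.4891 -0.3298  0.15  ]
up outer [ 0.4935 -0.3672  0.15  ]
lo outer [ 0.5178 -0.3396  0.15  ]
tip up [ 0.4522 -0.3419  0.15  ]
tip lo [ 0.4771 -0.3078  0.15  ]
```

View pics/w18d.png

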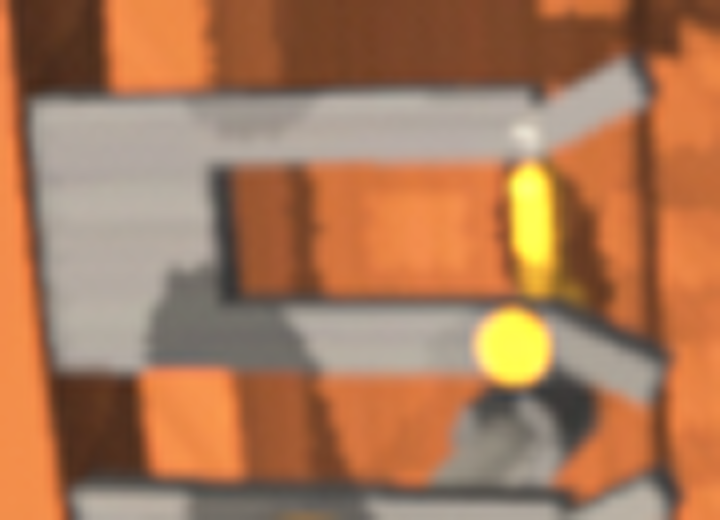

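```bash
python3 - <<'E'
from h import *
s=np.load("w18.npy",allow_pickle=True).item()
W=lambda x,y,z=.15:onz(s,150+(x+.5)/8-.5,160+(y+.5)/8-.5,z,True)
e=W(212,235);m=W(500,232)
# full line fits
U=[W(x,y) for x,y in ((230,164),(500,160))];L=[W(x,y) for x,y in ((230,304),(460,305))]
O=[W(x,y) for x,y in ((40,98),(500,94))];P=[W(x,y) for x,y in ((60,372),(460,372))]
az=lambda a,b:np.degrees(np.arctan2(*(a-b)[[1,0]]))
print(e,m,"az",az(e,m),[az(*q) for q in (U,L,O,P)])
a=np.radians(-35.4);d=np.array([np.cos(a),np.sin(a),0]);n=np.array([-np.sin(a),np.cos(a),0])
q0=np.array([.5077,-.351,.15])
for nm,q in (("U",U),("L",L),("O",O),("P",P),("e",[e]),("m",[m])): print(nm,[(round(float((x-q0)@d)*1000,1),round(float((x-q0)@n)*1000,1)) for x in q])
pv=W(513,345,.152);print("pivot",((pv-q0)@d*1000,(pv-q0)@n*1000))
# neighbors handles from earlier tri: row az
print(np.degrees(np.arctan2(-.30752+.39684,.54117-.47531)))
E
```

```text
[ 0.51653461 -0.3613845   0.15      ] [ 0.48166617 -0.33647817  0.15      ] az -35.53799688556757 [np.float64(-35.727916935670144), np.float64(-35.88858902940813), np.float64(-36.588208035786174), np.float64(-35.22470988473575)]
U [(9.4, -13.1), (-30.4, -12.9)]
L [(11.5, 6.3), (-23.0, 6.6)]
O [(38.7, -23.0), (-31.0, -21.6)]
P [(40.6, 16.1), (-22.1, 15.9)]
e [(13.2, -3.3)]
m [(-29.6, -3.2)]
pivot (np.float64(-30.884460714419262), np.float64(11.5841566176825))
53.59683485426308
```

```bash
python3 - <<'E'
from h import *
s=np.load("w18.npy",allow_pickle=True).item()
crop(s,165,235,285,355,9,"w18e")
print(proj(s,[.3929,-.2696,.1726],True))
E
```

```text
[317.84992753 196.30958726]
```

View pics/w18e.png

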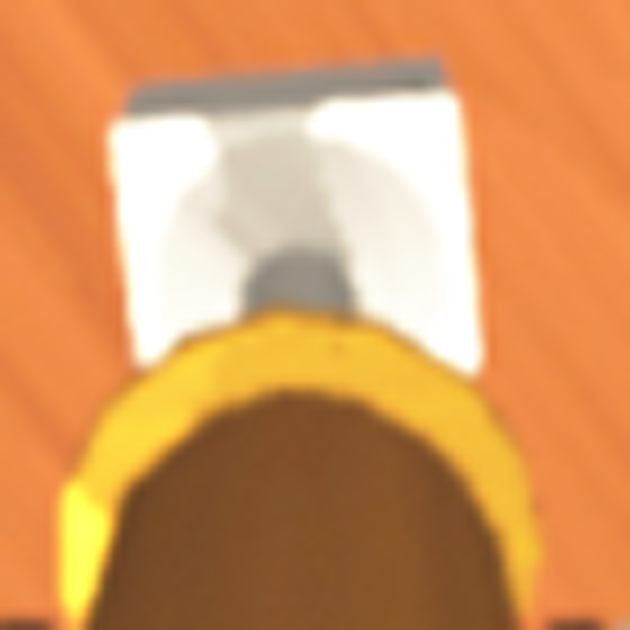

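```bash
python3 - <<'E'
from h import *
s=np.load("w18.npy",allow_pickle=True).item()
W=lambda x,y,z:onz(s,285+(x+.5)/9-.5,165+(y+.5)/9-.5,z,True)
a=np.radians(-36);d=np.array([np.cos(a),np.sin(a),0]);n=np.array([-np.sin(a),np.cos(a),0])
q0=np.array([.5077,-.351,.15]);p=pose()[0]
for z in (.1706,.1726,.1746):
    C=[W(x,y,z) for x,y in ((110,122),(460,92),(482,372),(137,385))]
    c=(C[0]+C[2])/2 ; print(z,"size",np.linalg.norm(C[0]-C[1]),np.linalg.norm(C[1]-C[2]),"diagmid",((c-q0)@d*1000).round(1),((c-q0)@n*1000).round(1))
print("tcp",(p-q0)@d*1000,(p-q0)@n*1000)
# collar: lower face front edge z=.2546
f=W(300,308,.2546);print("collar edge lower",(f-q0)@n*1000, "upper",(W(300,308,.2606)-q0)@n*1000)
f=W(300,308,.2546);print("collar c d", (f-q0)@d*1000)
for nm,x,y in (("slot m",m:=None,None),) if 0 else (): pass
E
```

```text
0.1706 size 0.036511930794969054 0.030297113202980706 diagmid -140.5 -5.2
0.1726 size 0.0362557475881231 0.030084535794732973 diagmid -140.5 -5.7
0.1746 size 0.03599956438127714 0.029871958386485306 diagmid -140.5 -6.1
tcp -140.6994090499778 -1.6144162224204783
collar edge lower -20.17800379351685 upper -21.71107085446803
collar c d -140.4344341622264
```

```bash
python3 - <<'E'
from h import *
s=np.load("w18.npy",allow_pickle=True).item()
W=lambda x,y,z:onz(s,285+(x+.5)/9-.5,165+(y+.5)/9-.5,z,True)
a=np.radians(-36);d=np.array([np.cos(a),np.sin(a),0]);n=np.array([-np.sin(a),np.cos(a),0])
q0=np.array([.5077,-.351,.15])
for z in (.1706,.1726,.1746):
    A,B=W(113,125,z),W(457,95,z);m=(A+B)/2;v=(B-A)/np.linalg.norm(B-A);print(z,(m-q0)@n*1000,(m-q0)@d*1000,np.degrees(np.arctan2(v[1],v[0])))
    k=np.cross([0,0,1],v);k*=np.sign(k@n);c=m+.0175*k;print("axis",(c-q0)@d*1000,(c-q0)@n*1000)
W2=lambda x,y,z=.15:onz(s,150+(x+.5)/8-.5,160+(y+.5)/8-.5,z,True)
for x,y in ((230,164),(500,160),(230,304),(460,305),(212,235)):
    q=W2(x,y);print("slot",(q-q0)@d*1000,(q-q0)@n*1000)
S=np.load("s18.npy",allow_pickle=True).item()
E
```

```text
0.1706 -19.94804708860923 -138.985356989644 149.64295376839488
axis -140.70611412226012 -2.5328527201690516
0.1726 -20.310089825480993 -138.98952934017015 149.64295376839488
axis -140.7102864727862 -2.8948954570408163
0.1746 -20.672132562352793 -138.9937016906963 149.6429537683949
axis -140.7144588233124 -3.256938193912609
slot 9.506477000331287 -12.992517010604097
slot -30.247985888943113 -13.181302248934076
slot 11.458747240077273 6.4445099914989346
slot -23.105412162073133 6.377300304628658
slot 13.251203741755623 -3.208380608121563
```

```bash
python3 - <<'E'
from h import *
a=np.radians(-36);d=np.array([np.cos(a),np.sin(a),0]);n=np.array([-np.sin(a),np.cos(a),0])
p=pose()[0]
t=p+.060*d-.0007*n;t[2]=.198
plan(t,down(-126))
E
```

```text
shift [ 0.14 -6.01  9.86] rot [0.001 0.    0.011] clock 25.85
```

{"name": "move_arm", "arguments": {
  "commands": [
    [0, 0, 0, 2.5, 0, 0, 0.01],
    [0, 0, 0, 5.5, 0, 0, 0.01],
    [0, 0.1, -1, 8, 0, 0, 0.01],
    [0, 0.14, -2.5, 9.4, 0, 0, 0.01],
    [0, 0.14, -4, 9.86, 0, 0, 0.01],
    [0, 0.14, -5.2, 9.86, 0, 0, 0.01],
    [0, 0.14, -6, 9.86, 0, 0, 0.01],
    [0, 0.14, -6, 9.86, 0, 0, 0.01]
  ]
}}

```text
clock: 26.85
tool_pos: [0.4415, -0.3058, 0.1983]
orientation: [180.0, 0.0, -126.0]
force: [-1.1, -1.2, -2.2]
opening: 0.0294
```

```bash
python3 - <<'E'
from h import *
p,R,o=pose();print(p,o["orientation"],o["force"],o["clock"])
s=snap("wrist","w19");np.save("w19.npy",dict(s),allow_pickle=True)
a=snap("side");np.save("s19.npy",dict(a),allow_pickle=True);crop(a,50,170,290,410,6,"s19c")
crop(s,100,260,180,360,4.4,"w19c")
E
```

```text
[ 0.44149366 -0.3057609   0.19829654] [ 1.79982901e+02  1.19514570e-02 -1.25969010e+02] [-1.11573082 -1.18104403 -2.23806147] 26.85
```

View pics/w19c.png

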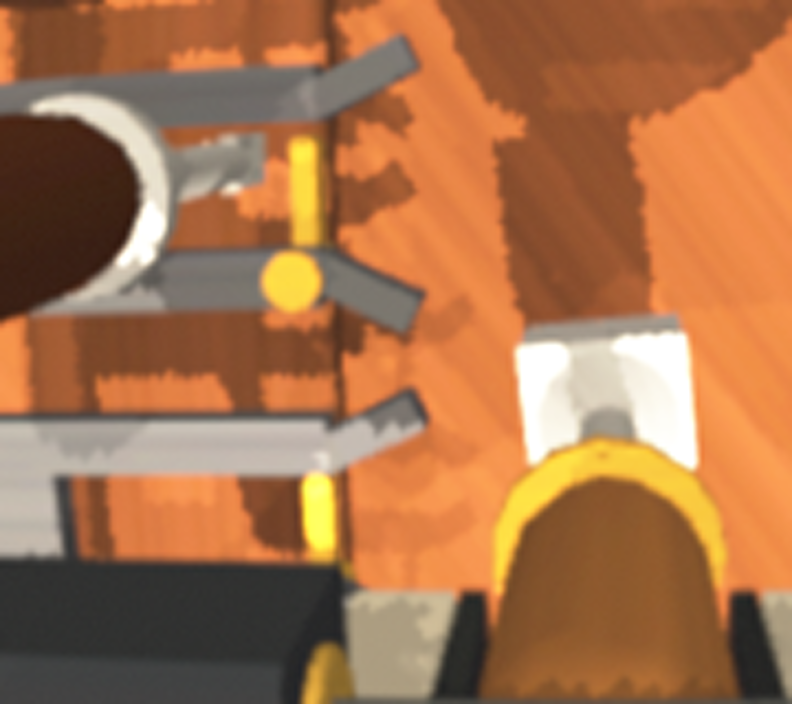

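View pics/s19c.png

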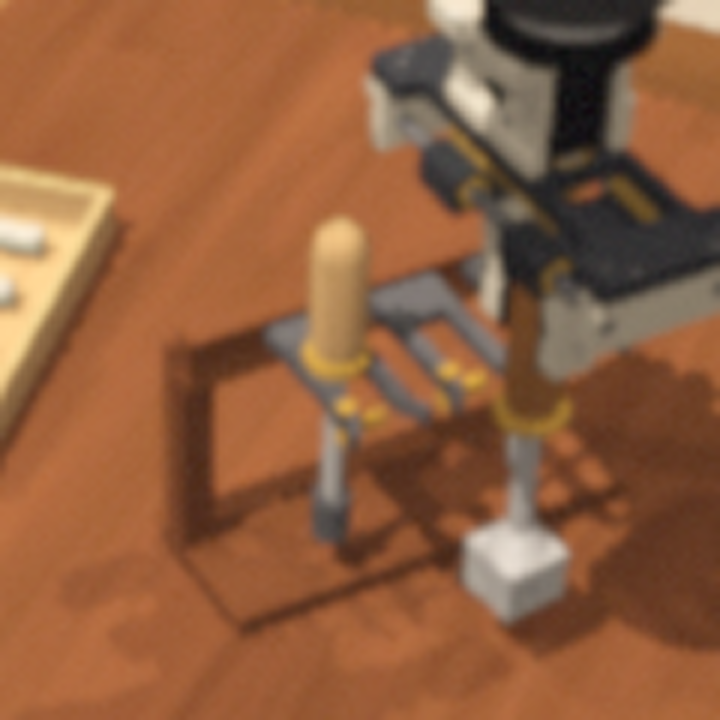

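```bash
python3 - <<'E'
from h import *
s=np.load("w19.npy",allow_pickle=True).item()
W=lambda x,y,z:onz(s,180+(x+.5)/4.4-.5,100+(y+.5)/4.4-.5,z,True)
a=np.radians(-36);d=np.array([np.cos(a),np.sin(a),0]);n=np.array([-np.sin(a),np.cos(a),0])
q0=np.array([.5077,-.351,.15]);f=lambda X:(round(float((X-q0)@d)*1000,1),round(float((X-q0)@n)*1000,1))
print("prong inner",f(W(150,474,.15)),f(W(290,472,.15)),"outer",f(W(100,418,.15)),f(W(300,416,.15)),"tip",f(W(418,398,.15)),"slot end",f(W(60,480,.15)))
for z in (.154,.156,.158): print("collar front",f(W(608,438,z)), "sides", f(W(496,560,z+.003)),f(W(723,560,z+.003)))
z=.0743
A,B=W(520,346,z),W(688,334,z);m=(A+B)/2;v=(B-A)/np.linalg.norm(B-A);k=np.cross([0,0,1],v);k*=np.sign(k@n);print("edge len",np.linalg.norm(A-B),"axis socket",f(m+.0175*k))
print("tcp",f(pose()[0]))
# side view: collar & prongs
S=np.load("s19.npy",allow_pickle=True).item()
V=lambda x,y,z:onz(S,290+(x+.5)/6-.5,50+(y+.5)/6-.5,z)
print("side collar ctr",f(V(534,398,.159)))
for z in(.15,): print("side prong: right inner/outer",f(V(425,345,z)),f(V(395,322,z)),"mid keeper pivot",f(V(449,372,.153)), "pale pivot",f(V(347,406,.153)))
E
```

```text
prong inner (-4.7, -13.0) (-28.8, -13.4) outer (3.3, -22.5) (-31.0, -22.6) tip (-50.2, -25.5) slot end (11.8, -11.8)
collar front (-80.0, -20.0) sides (-62.5, -1.1) (-98.0, -1.1)
collar front (-80.0, -20.5) sides (-62.7, -1.8) (-97.8, -1.8)
collar front (-80.0, -21.0) sides (-62.9, -2.5) (-97.6, -2.5)
edge len 0.03556007465009728 axis socket (-80.5, -3.4)
tcp (-81.0, -2.4)
side collar ctr (-75.7, -6.4)
side prong: right inner/outer (-8.5, 12.4) (13.6, 16.2) mid keeper pivot (-34.4, 14.7) pale pivot (-33.4, 69.8)
```

```bash
python3 - <<'E'
from h import *
S=np.load("s19.npy",allow_pickle=True).item()
crop(S,100,160,360,400,12,"s19d")
crop(S,90,125,340,380,12,"s19e")
a=np.radians(-36);d=np.array([np.cos(a),np.sin(a),0]);n=np.array([-np.sin(a),np.cos(a),0]);q0=np.array([.5077,-.351,0])
th=np.linspace(0,2*np.pi,90)
for nn in (-.0028,-.0058):
  for zu in (.154,.158,.162):
    c=q0-.0802*d+nn*n
    P=np.array([(proj(S,c+[.018*np.cos(t),.018*np.sin(t),zu])-[360,100]+.5)*12 for t in th])
    B=(proj(S,c+[0,0,zu-.11])-[360,100]+.5)*12;T=(proj(S,c+[0,0,zu-.082])-[360,100]+.5)*12
    print(nn,zu,"cols",P[:,0].min(),P[:,0].max(),"bottom",P[:,1].max(),"rim",B,"socktop",T)
# predicted prong features, middle fork: seat d=3.2,n=-3.3
for nm,dd,nn in (("tip+",-.050+.0032,.0187),("pivot",-.031,.0116),("inner mouth +",-.0348,.0067),("inner mouth -",-.0348,-.0133),("end+",.0132,.0067),("end-",.0132,-.0133)):
    print(nm,(proj(S,q0+dd*d+nn*n+[0,0,.15])-[340,90]+.5)*12)
E
```

```text
-0.0028 0.154 cols 147.40643700512896 301.8290542027769 bottom 279.6903135424507 rim [189.9626077  574.55016809] socktop [198.40131344 490.34269651]
-0.0028 0.158 cols 148.5763292373017 303.3278222913459 bottom 266.37294667063645 rim [191.15363557 562.66523594] socktop [199.62645341 478.11736922]
-0.0028 0.162 cols 149.75119526448384 304.83296796958666 bottom 252.9984577971453 rim [192.34944872 550.73255274] socktop [200.85658594 465.84222268]
-0.0058 0.154 cols 158.36040325137992 312.6906574058444 bottom 275.70882455591124 rim [200.29066006 570.63575873] socktop [208.87064786 486.42594778]
-0.0058 0.158 cols 159.55274311541461 314.21147926703475 bottom 262.3918202062133 rim [201.5016375  558.75040602] socktop [210.11628667 474.20040481]
-0.0058 0.162 cols 160.75014885392147 315.7387682727431 bottom 249.01773356826197 rim [202.71747734 546.81733047] socktop [211.36699836 461.92507333]
tip+ [310.76550122 309.4989301 ]
pivot [302.07198086 262.82200744]
inner mouth + [327.96854703 265.62039293]
inner mouth - [399.65033103 240.46278104]
end+ [225.49928399 154.25140451]
end- [296.23720844 130.04632569]
```

View pics/s19d.png

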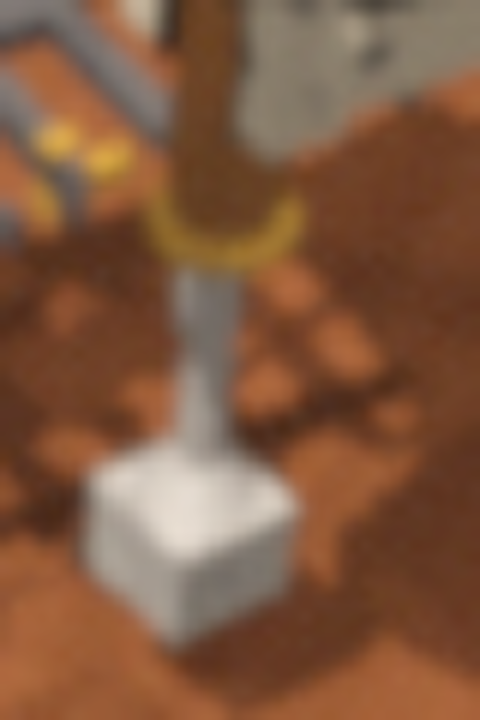

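View pics/s19e.png

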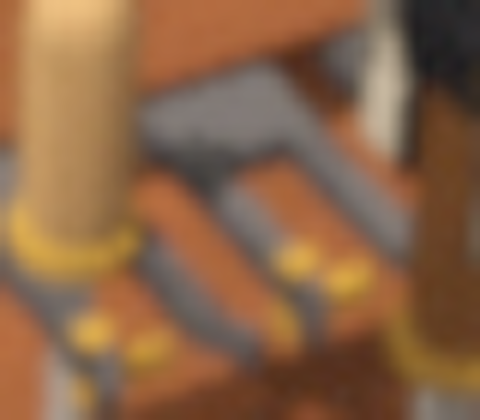

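{"name": "move_arm", "arguments": {
  "commands": [
    [0, 0.04, -0.8, 0.15, 0, 0, 0],
    [0, 0.04, -1.8, 0.15, 0, 0, 0],
    [0, 0.04, -2.6, 0.15, 0, 0, 0],
    [0, 0.04, -3.2, 0.15, 0, 0, 0],
    [0, 0.04, -3.6, 0.15, 0, 0, 0],
    [0, 0.04, -4, 0.15, 0, 0, 0],
    [0, 0.04, -4.2, 0.15, 0, 0, 0],
    [0, 0.04, -4.2, 0.15, 0, 0, 0]
  ]
}}

```text
clock: 27.95
tool_pos: [0.4746, -0.3304, 0.1963]
orientation: [179.9, -0.0, -126.0]
force: [-0.4, 0.2, -2.0]
opening: 0.0297
```

```bash
python3 - <<'E'
from h import *
p,R,o=pose();print(p,o["orientation"],o["force"],o["moment"],o["clock"])
s=snap("wrist");np.save("w20.npy",dict(s),allow_pickle=True)
a=snap("side");crop(a,60,160,310,400,7,"s20c")
crop(s,130,260,200,360,4.9,"w20c")
E
```

```text
[ 0.47458538 -0.33035558  0.19633969] [ 1.79930514e+02 -9.51423120e-04 -1.25954652e+02] [-0.44759229  0.19301904 -2.00540896] [0.15111866 0.17883576 0.00607708] 27.95
```

View pics/w20c.png

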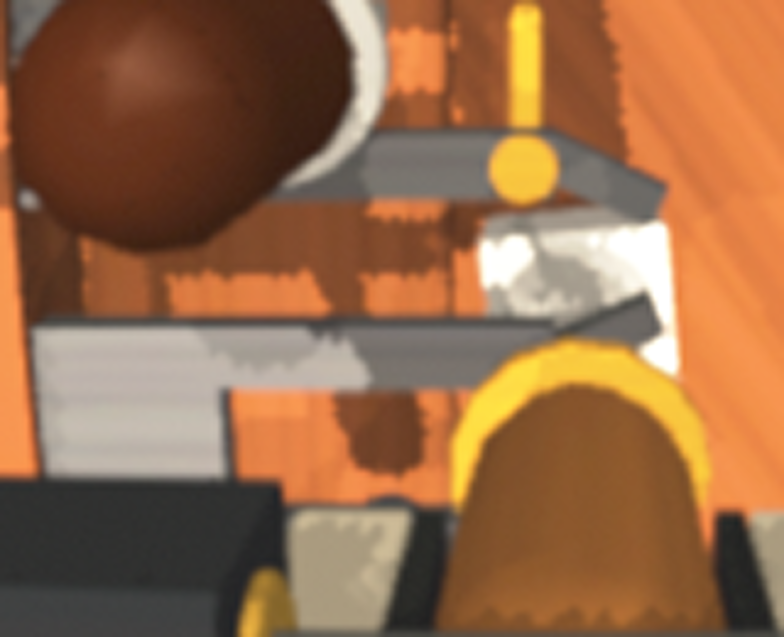

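View pics/s20c.png

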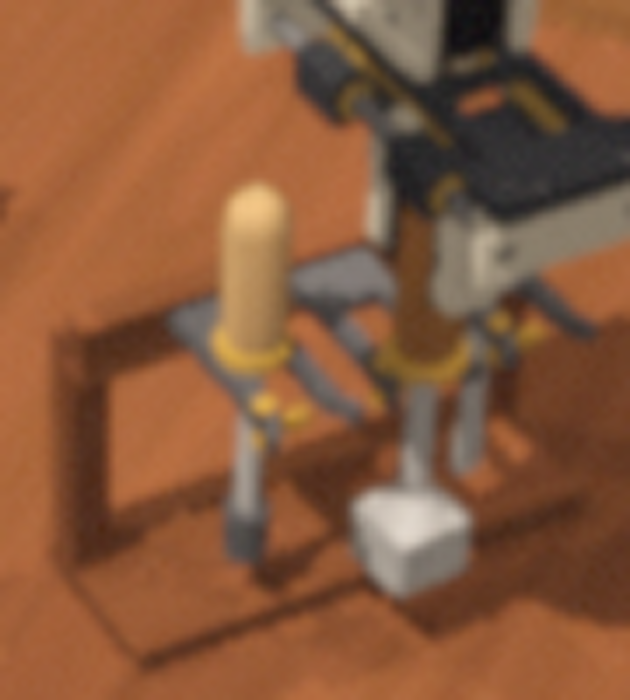

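{"name": "move_arm", "arguments": {
  "commands": [
    [0, 0.02, -0.5, 0, 0, 0, 0],
    [0, 0.02, -1, 0, 0, 0, 0],
    [0, 0.02, -1.5, 0, 0, 0, 0],
    [0, 0.02, -2, 0, 0, 0, 0],
    [0, 0.02, -2.5, 0, 0, 0, 0],
    [0, 0.02, -3, 0, 0, 0, 0],
    [0, 0.02, -3, 0, 0, 0, 0],
    [0, 0.02, -3, 0, 0, 0, 0]
  ]
}}

```text
clock: 29.05
tool_pos: [0.4992, -0.3482, 0.1965]
orientation: [180.0, 0.0, -126.0]
force: [0.0, -0.0, -2.7]
opening: 0.0293
```

```bash
python3 - <<'E'
from h import *
p,R,o=pose();print(p,o["orientation"],o["force"],o["moment"],o["clock"])
s=snap("wrist");a=snap("side");crop(a,60,160,310,400,7,"s21c")
crop(s,130,260,200,360,4.9,"w21c")
E
```

```text
[ 0.4991668  -0.34817657  0.19649077] [ 1.79982917e+02  2.03311127e-02 -1.25954905e+02] [ 1.91608968e-02 -1.76648559e-03 -2.70953715e+00] [ 0.01520795  0.00087792 -0.03270427] 29.05
```

View pics/w21c.png

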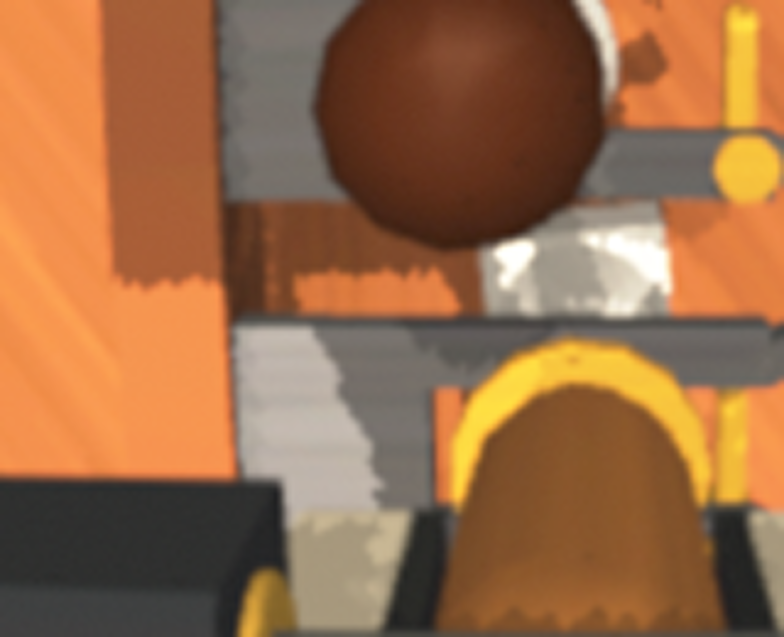

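View pics/s21c.png

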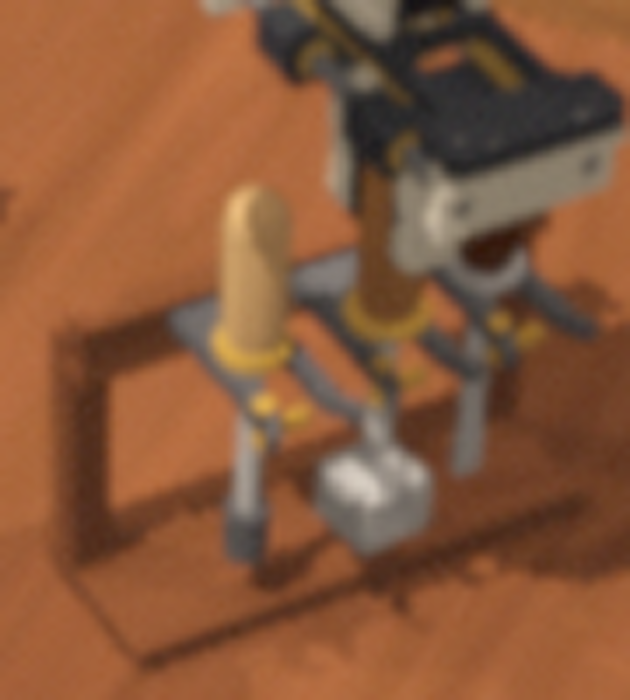

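{"name": "move_arm", "arguments": {
  "commands": [
    [0, 0.02, -0.4, 0, 0, 0, 0],
    [0, 0.02, -0.8, 0, 0, 0, 0],
    [0, 0.02, -0.95, 0, 0, 0, 0],
    [0, 0.02, -0.95, 0.1, 0, 0, 0],
    [0, 0.02, -0.95, 0.2, 0, 0, 0],
    [0, 0.02, -0.95, 0.3, 0, 0, 0],
    [0, 0.02, -0.95, 0.3, 0, 0, 0],
    [0, 0.02, -0.95, 0.3, 0, 0, 0]
  ]
}}

```text
clock: 30.15
tool_pos: [0.5065, -0.3539, 0.1934]
orientation: [180.0, 0.0, -125.9]
force: [-0.8, 0.5, -1.7]
opening: 0.0293
```

{"name": "move_arm", "arguments": {
  "commands": [
    [0, 0, 0, 0.05, 0, 0, 0],
    [0, 0, 0, 0.1, 0, 0, 0],
    [0, 0, 0, 0.15, 0, 0, 0],
    [0, 0, 0, 0.2, 0, 0, 0],
    [0, 0, 0, 0.2, 0, 0, 0],
    [0, 0, 0, 0.2, 0, 0, 0],
    [0, 0, 0, 0.2, 0, 0, 0],
    [0, 0, 0, 0.2, 0, 0, 0]
  ]
}}

```text
clock: 31.15
tool_pos: [0.5066, -0.354, 0.1928]
orientation: [-180.0, 0.0, -125.9]
force: [-2.6, 4.4, 7.5]
opening: 0.0295
```

```bash
python3 - <<'E'
from h import *
p,R,o=pose();print(p,o["orientation"],o["force"],o["moment"],o["clock"])
s=snap("wrist");a=snap("side");crop(a,60,160,310,400,7,"s22c")
crop(s,130,260,200,360,4.9,"w22c")
E
```

```text
[ 0.50658921 -0.35398165  0.19279067] [-1.79979766e+02  4.11646235e-03 -1.25933562e+02] [-2.62995504  4.38853816  7.48981538] [ 1.41597271  1.10832898 -0.07405831] 31.15
```

View pics/w22c.png

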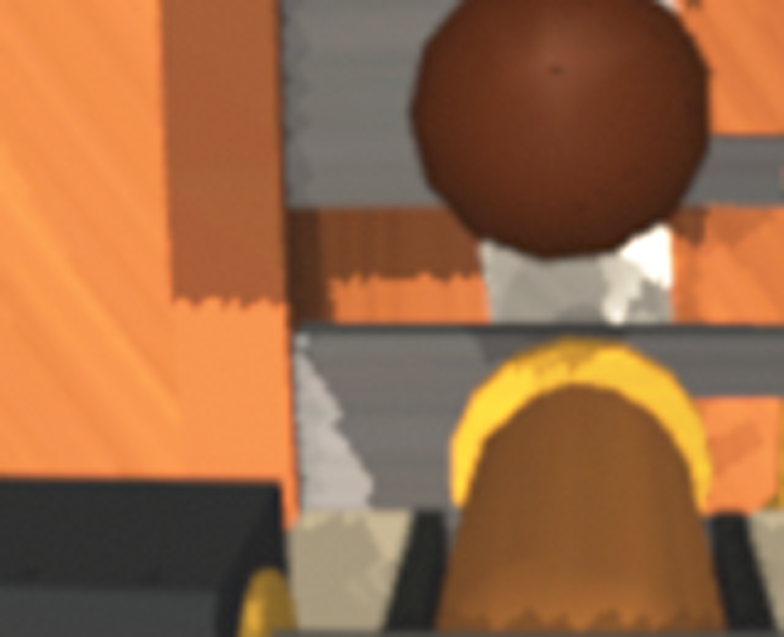

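View pics/s22c.png

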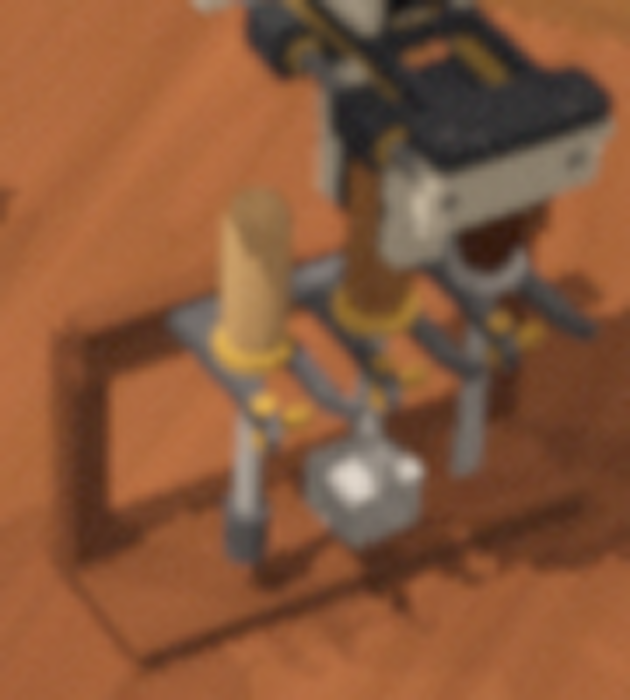

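{"name": "move_arm", "arguments": {
  "commands": [
    [0, 0, 0, -0.1, 0, 0, 0],
    [0, 0, 0, -0.1, 0, 0, 0],
    [3.4, 0, 0, -0.1, 0, 0, 0],
    [4, 0, 0, -0.1, 0, 0, 0],
    [5, 0, 0, -0.1, 0, 0, 0],
    [6, 0, 0, -0.1, 0, 0, 0],
    [6, 0, 0, -0.1, 0, 0, 0],
    [6, 0, 0, -0.1, 0, 0, 0]
  ]
}}

```text
clock: 32.25
tool_pos: [0.5065, -0.3539, 0.1924]
orientation: [180.0, 0.0, -126.0]
force: [-0.4, -0.4, 0.3]
opening: 0.0598
```

```bash
python3 - <<'E'
from h import *
p,R,o=pose();print(p,o["force"],o["moment"],o["opening"])
s=snap("wrist");a=snap("side");crop(a,60,160,310,400,7,"s23c")
crop(s,130,300,200,440,3.3,"w23c")
E
```

```text
[ 0.50647736 -0.35393357  0.19236166] [-0.44761375 -0.36101788  0.26681328] [ 0.07206652  0.02534273 -0.0084379 ] 0.05984615699675861
```

View pics/s23c.png

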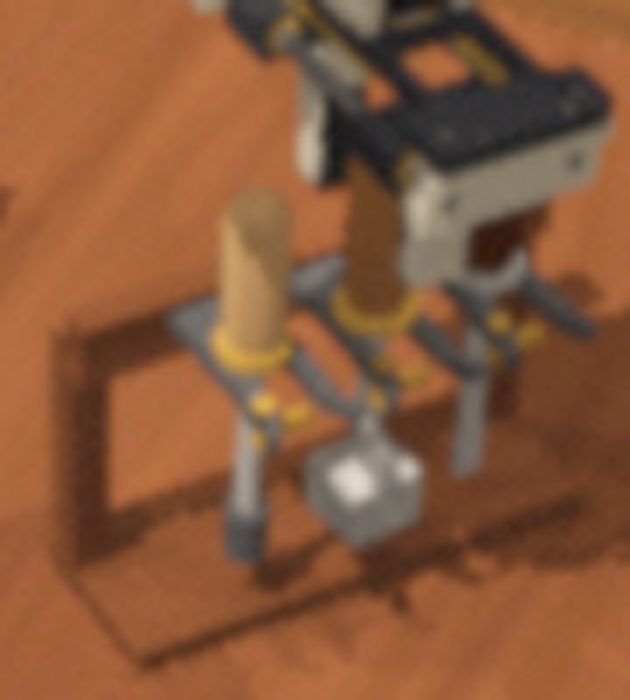

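View pics/w23c.png

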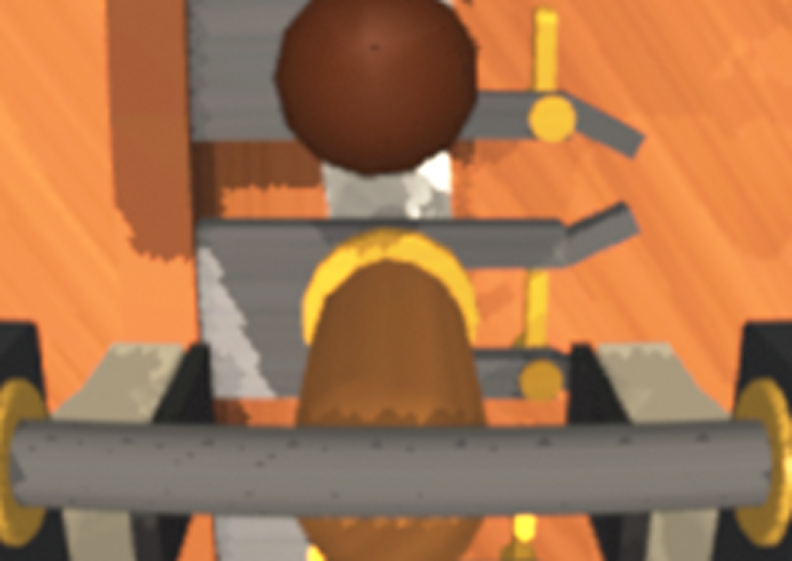

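{"name": "move_arm", "arguments": {
  "commands": [
    [6, 0, 0, -0.5, 0, 0, 0],
    [6, 0, 0, -1.5, 0, 0, 0],
    [6, 0, 0, -3, 0, 0, 0],
    [6, 0, 0, -5, 0, 0, 0],
    [6, 0, 0, -8, 0, 0, 0],
    [6, 0, 0, -11, 0, 0, 0],
    [6, 0, 0, -14, 0, 0, 0],
    [6, 0, 0, -16, 0, 0, 0]
  ]
}}

```text
clock: 33.35
tool_pos: [0.5067, -0.3543, 0.3555]
orientation: [-179.9, 0.0, -126.0]
force: [0.2, -0.1, -0.1]
opening: 0.06
```

{"name": "move_arm", "arguments": {
  "commands": [
    [6, 0, 3, 0, 0, 0, 0],
    [6, 0, 7, 0, 0, 0, 0],
    [6, 0, 11, 0, 0, 0, 0],
    [6, 0, 14, 0, 0, 0, 0],
    [6, 0, 14, 0, 0, 0, 0],
    [6, 0, 14, 0, 0, 0, 0],
    [6, 0, 14, 0, 0, 0, 0],
    [6, 0, 14, 0, 0, 0, 0]
  ]
}}

```text
clock: 34.35
tool_pos: [0.3936, -0.2721, 0.3521]
orientation: [179.9, -0.0, -126.0]
force: [0.1, -0.6, 0.5]
opening: 0.0599
```

```bash
python3 - <<'E'
from h import *
p,R,o=pose();print(p,o["force"],o["clock"])
s=snap("wrist","w24");a=snap("side","s24");b=snap("top","t24");crop(a,60,160,310,400,7,"s24c");crop(s,60,230,120,330,3.7,"w24c");crop(b,140,220,265,355,7,"t24c")
E
```

```text
[ 0.39361394 -0.2720823   0.3521265 ] [ 0.10584859 -0.55137031  0.51938356] 34.35
```

View pics/s24c.png

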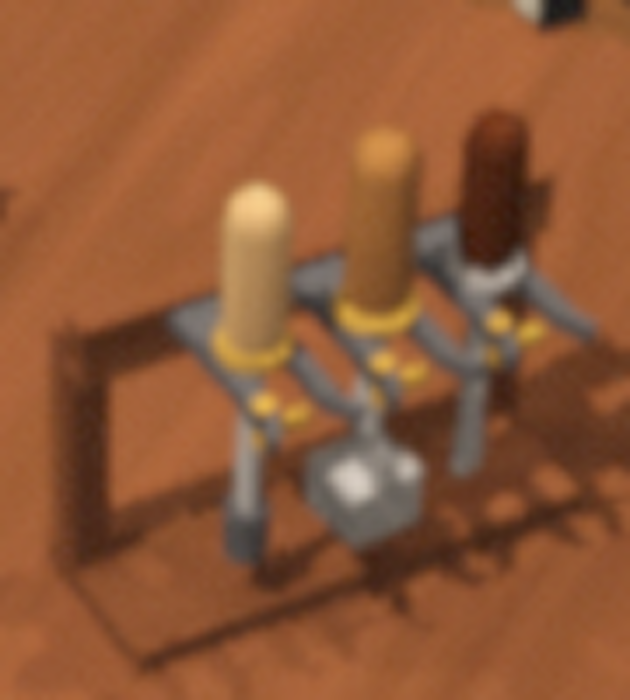

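View pics/w24c.png

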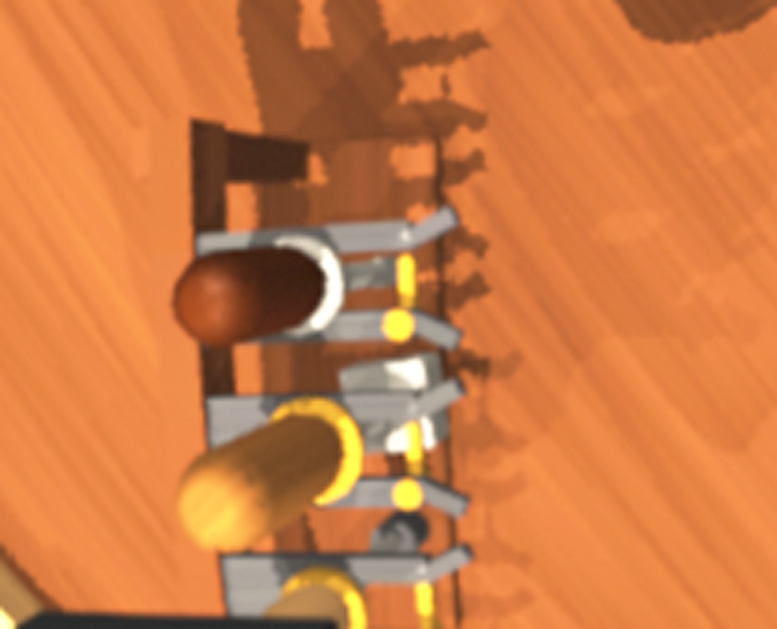

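View pics/t24c.png

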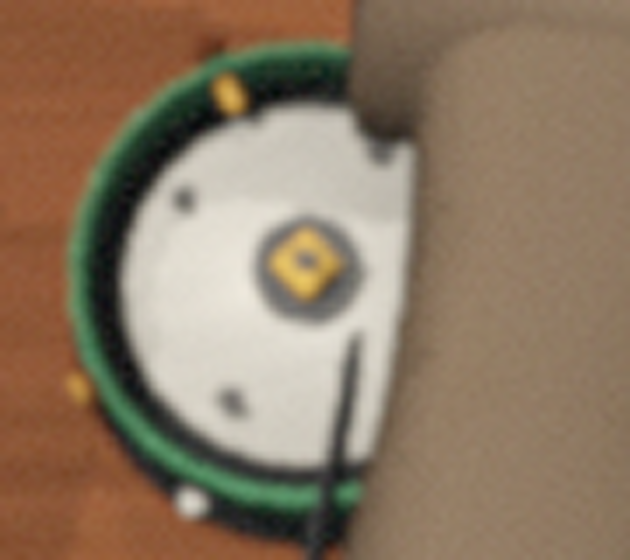

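View pics/s24.png

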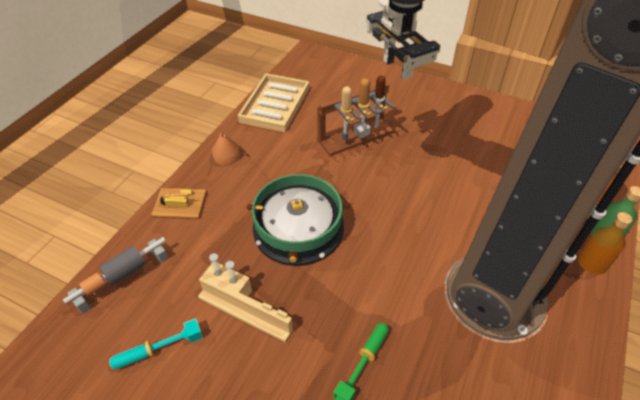

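```bash
python3 - <<'E'
from h import *
s=snap("wrist");a=snap("side");b=snap("top")
S=lambda x,y:ray(a,310+(x+.5)/7-.5,60+(y+.5)/7-.5);W=lambda x,y:ray(s,120+(x+.5)/3.7-.5,60+(y+.5)/3.7-.5,True)
crop(a,60,160,310,400,7,"s25c");crop(b,140,220,390,470,8,"t25c")
A=np.radians(-36);d=np.array([np.cos(A),np.sin(A),0]);n=np.array([-np.sin(A),np.cos(A),0]);q0=np.array([.5077,-.351,0])+.0032*d-.0033*n
f=lambda r:((r[0]-q0)@d*1000,(r[0]-q0)@n*1000,r[0][2],np.round(r[1],4))
print("key cap",f(tri(S(385,146),W(214,503))))
print("dark cap",f(tri(S(497,128),W(212,298))))
st=q0+[0,0,.068]
for nm,X in (("socktop",q0+[0,0,.068]),("rim",q0+[0,0,.040]),("collar top",q0+[0,0,.156]),("handle end",q0+[0,0,.236])):
    print(nm,(proj(a,X)-[310,60]+.5)*7,(proj(s,X,True)-[120,60]+.5)*3.7)
print(pose()[2]["clock"])
E
```

```text
key cap (np.float64(0.06030086043544127), np.float64(-0.8305823395674491), np.float64(0.22868107674144392), array([0.0009, 0.0009]))
dark cap (np.float64(1.1600319759522555), np.float64(-55.66018288347488), np.float64(0.218065768779912), array([0.0013, 0.0013]))
socktop [364.07996528 457.5131217 ] [380.50311286 411.9394724 ]
rim [360.69943315 506.44208283] [399.63107071 401.34280973]
collar top [375.33551561 294.6031527 ] [303.89470221 455.14430148]
handle end [386.48558078 133.21994907] [201.36517719 514.94626308]
34.65
```

View pics/t25c.png

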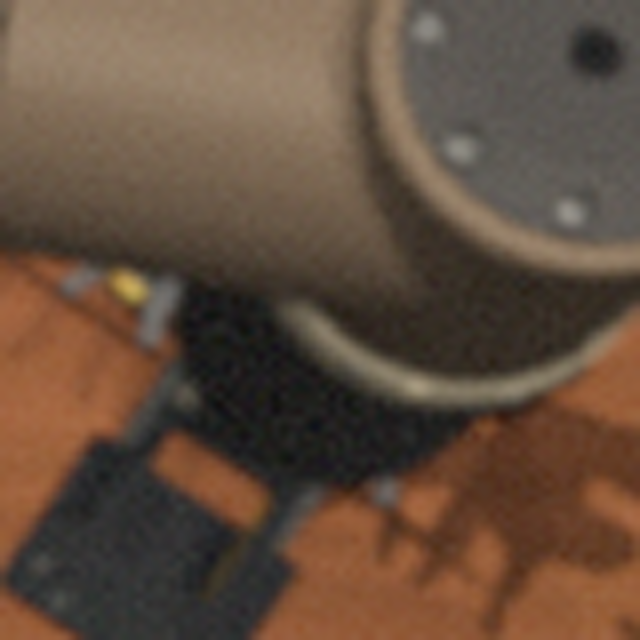

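View pics/s25c.png

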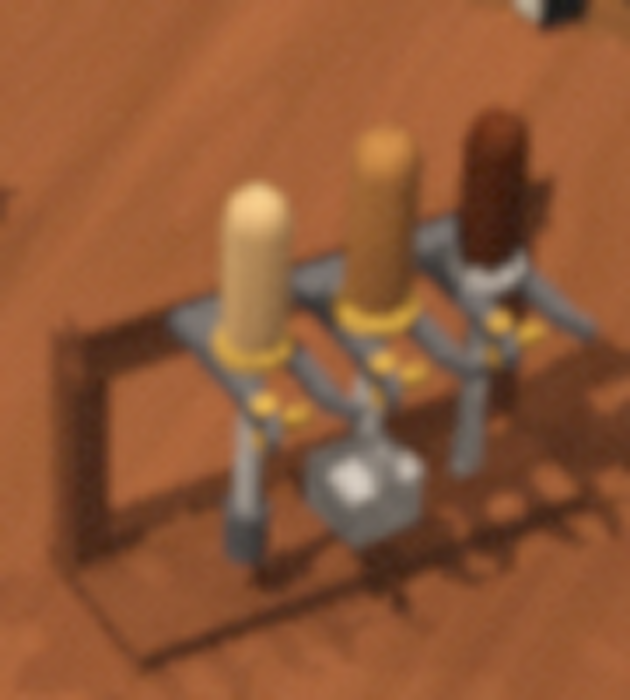

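```bash
python3 - <<'E'
from plant import job
print(job.close_job())
E
```

```text
the job is handed in; nothing more can be done
None
```

The job is done and handed in at about 35 s of the 64 s allowed. `close_job` gave no verdict.

- **Stand and regrasp:** I gripped the key on the ledge, stood it upright on the nut and let go. I then took it again from straight above.
- **Tightening:** I turned the nut clockwise until the moment rose from about 0.15 to 0.46–0.54 N m. The handle then slipped about 6° in the jaws, so it was against the hard stop. In the last top picture the nut had turned by roughly 40°. I judged that by eye and did not measure the final angle.
- **Hanging:** I lifted the key off and slid it into the middle fork. The keeper was seen shut behind the shank, and I lowered the collar onto the prongs before letting go.

**Last checks:**
- The key hangs upright within about 1 mm of fork_seat.
- The keeper bar is straight across the mouth.
- The neighbouring tools and both glass tubes look undisturbed.
- The gripper is clear of everything.
- The largest contact forces I read were about 10 to 13 N, while pressing the key down on the washer and on the prongs.

**What disagreed or went wrong:**
- My first pose above the nut, with the tool pointing away from the base, ran into joint limits (joints 3 and 6). I switched to the pose 90° round. A check of the key there showed no lean.
- My first fork position, taken from the side and top cameras, was about 3 mm off from the wrist camera. I used the wrist camera's value, and a side view just before insertion agreed with it.

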